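# Load two objectives on the rotary collimator stage

## Robot

A 6-joint arm with a two-finger parallel gripper is mounted at the origin on the work surface. World frame = base frame: x ahead of the robot, y to its left, z up, the work surface at z = 0. Lengths are in m, angles in rad, forces in N, time in s.
With the tool pointing down it reaches from about 0.25 to 0.775 m from the base axis. Payload 4 kg.
Tool frame: the origin (TCP) lies midway between the tips of the shut fingers; the grasp point (between the pads) lies 19 mm behind it (manip.grip_depth is the distance from the TCP to the grasp point, in m); y points along the fingers, x is the direction in which the jaws open and shut, and the axes are right-handed (so a half turn about y gives the same grasp; the last joint's range is limited). The gripper opens to 85 mm and grips with 20 to 120 N. Pads are 22 mm wide; open, the fingers measure 114 mm over their backs; the gripper's body (76 mm by 85 mm) begins 54 mm behind the grasp point. The pads swing forward as they close: fully open they stand 13 mm farther back than shut.
Start: joints at [1.154, 0.087, 1.371, -0, 1.684, -0.103], TCP at [0.17, 0.523, 0.231] pointing down, gripper open.
Joint ranges: [-3.1, 3.1], [-0.76, 2.03], [0.27, 2.55], [-1.08, 4.22], [0.17, 2.65], [-2.57, 2.57]. Speed limits (rad/s): [2.79, 2.79, 3.14, 3.14, 3.14, 3.14].

## Interface

Orientations are given as a unit quaternion [w, x, y, z].
In Python, from cell import manip, cams gives the robot as it stands. The module is installed in compiled form; this text tells all that it offers.
- The arm moves only by the tool servo_tool, never from a script. Its argument "moves" is a list of rows, each an object of numbers: "tx", "ty", "tz": the shift along the world's x, y, z in units of 40 mm (1.0 is 40 mm); "spin": the turn about the world's z in units of 6 degrees (1.0 is 6 degrees). A call has exactly 10 rows; each row is the pose to reach, as a shift and turn from the pose commanded when the call began; what a row does not reach only later rows make up. A row lasts 1/12 s, in which the tool goes at most 41.7 mm and 7.16 degrees, less where a joint would pass 70% of its speed; a pose out of reach is approached as far as the arm can. A call with a gripper value outside its range is refused whole. "claw" is the finger opening in mm, from 0 to 85.4, set as the call begins (left out, the last holds). The fingers move at their own pace and stop on an object; "squeeze" is the grip in N (left out, the last holds). Time passes only in rows, so rows that repeat a pose let the fingers close, or fill a call up. It gives the time, the measured TCP pose, the force and the opening at its end, in the units of the state.
- manip.get_state(): the state, without advancing time (a new reading comes with each control period).
- cams.capture(name): name is "side" or "top" or "wrist"; returns the picture (384x512x3 uint8, blue, green, red); there is no depth.
- cams.calibration(name): a dict with "vfov" (degrees; the focal length in pixels is half the picture's height over the tangent of half this angle, whatever the lens; pixels are square), "cx", "cy" (the principal point, pixels), "T" (4x4, takes a point from camera to world coordinates); the wrist camera has in their place "T_tool_cam" (4x4, takes a point from camera to tool coordinates, whose origin is the TCP and whose axes are the tool frame's). Camera axes: x right, y down, z forward; pixel columns grow to the right and rows downward; lengths in m; the calibration is good to about 2 mm. A picture is of the moment at which its call begins: read the wrist's pose just before it. calibration takes no time and is no camera call.
- manip.finish_job(): hands the job in, once; it reports no verdict.
The state is a dict: "t": time; "q": joint angles; "qd": joint speeds; "tau": joint torques, N m; "tool_pos": TCP position; "eef_rot": TCP orientation; "force": force on the tool from outside, world axes, zero at the start; "moment": the same for the moment, N m; "grip_width": finger opening in m.
Only numpy, scipy, OpenCV 4.12 (cv2) and the standard library are available. Lean on these libraries where they do the work, as an engineer would, in place of code of your own. Each camera call takes 0.05 s, during which the arm holds its last target.

## Task

Take the blue-ringed and the yellow-ringed objective from the tray and lay each, without dropping it, in the V-rests of its own colour on the round rotary stage, centred on the pair of rests and with its front lens facing outward. Turn the stage (it has an upright red knob for this) so that its long white line stands at the tip of the red index pointer and the blue objective looks into the collimator. Leave the green-ringed objective and the other things on the bench where they are.

Things in the scene. Friction and masses are not known exactly. Their poses are not given: they have to be found in the camera images.
- blue_obj: objective with a blue ring, black barrel lying down. Origin mid-length on its axis; its x axis runs along the barrel to the front lens; any roll. Straight barrel 34 mm diameter, x -38 to +38 mm; nose (22 mm) to x +48; silver thread (26 mm) to x -46; colour ring at x +16 to +22, silver collar at x -38 to -28. 180 to 365 g. To be laid in cradle_a.
- blue_nose (a point): centre of the blue objective's front lens (48 mm from its origin along its x)
- yellow_obj: objective with a yellow ring, black barrel lying down. Origin mid-length on its axis; its x axis runs along the barrel to the front lens; any roll. Straight barrel 34 mm diameter, x -38 to +38 mm; nose (22 mm) to x +48; silver thread (26 mm) to x -46; colour ring at x +16 to +22, silver collar at x -38 to -28. 180 to 365 g. To be laid in cradle_b.
- yellow_nose (a point): centre of the yellow objective's front lens (48 mm from its origin along its x)
- green_obj: objective with a green ring, black barrel lying down. Origin mid-length on its axis; its x axis runs along the barrel to the front lens; any roll. Straight barrel 34 mm diameter, x -38 to +38 mm; nose (22 mm) to x +48; silver thread (26 mm) to x -46; colour ring at x +16 to +22, silver collar at x -38 to -28. 180 to 365 g. Stays in its tray pocket.
- tray: fixed grey tray 132 mm (x) by 240 mm (y), rim 10 mm high; origin under its centre. Three objectives (order varies) lie along its x, front lens to +x, at y -74, 0, 74 mm, axis 31 mm above the table, on two black strips (12 mm wide, at x -26 and +26, ridges 24 mm high between the pockets). Between the strips is a 40 mm wide finger lane down to the floor, 4 mm high.
- fixture: fixed aluminium base plate, 500 x 250 x 12 mm, with rotary stage and collimator. Origin on the stage's turning axis at table height; the plate spans x -135 to +365. +x points to the collimator: a black level tube, axis 82 mm high, front lens 150 mm from the stage's axis, clamps up to 127 mm high. The grey turning disc is 250 mm in diameter, top 50 mm above the table.
- stage (a joint): angle of the rotary stage, rad, growing anticlockwise from above; 0 when the white line is at the index pointer and cradle_a faces the collimator. Turns without stops against 0.15 N m of friction and stays where it is left; starts at 0.6 to 1.5. It carries both cradles and the knob, 120 degrees apart.
- cradle_a (a point): V-rests with blue-painted tops (blue dot on the disc between them): two plates 56 mm wide, 8 mm thick, centred 28 mm either side of the origin along x, each with a 90 degree V-notch, vertex 8 mm and 42 mm wide top 29 mm above the disc; 48 mm free between. Origin on the disc's top, 72 mm from the stage's axis; x points outward, z up. A cradled barrel lies along x, axis 32 mm above the origin .
- cradle_b (a point): the V-rests with yellow-painted tops and yellow dot, same size and same axes as cradle_a, 120 degrees clockwise (from above) from it on the stage.
- knob_mid (a point): middle of the round upright red turning knob fixed on the stage: 18 mm diameter, 32 mm high, on an 11 mm stem; 95 mm from the stage's axis, 120 degrees anticlockwise from cradle_a. This point is 29 mm above the disc's top (79 mm above the table); the knob's top is 16 mm higher.
- white_line (a point): outer end of the stage's 62 mm long white radial line, on the disc's top 122 mm from the axis, 60 degrees clockwise from cradle_a
- index_tip (a point): tip of the fixed red index pointer, 2 mm above the disc's rim, 122 mm from the axis, in the direction 60 degrees clockwise from the fixture's +x
- cleaner: small amber bottle, 42 mm diameter, 105 mm high, bystander; origin under its centre
- blower: dark grey rubber air blower standing upright, 64 mm diameter, 119 mm high, bystander; origin under its centre
- eyepiece: black and silver microscope eyepiece standing upright, 37 mm diameter, 58 mm high, bystander; origin under its centre
- tissue_box: flat cardboard box of lens tissue 105 x 75 x 30 mm, bystander; origin under its centre
- screwdriver: small dark-handled screwdriver, 150 mm, lying flat, bystander
- cap_dish: white dish 80 mm diameter, 20 mm high, with two black caps in it, bystander; origin under its centre
- canister: white cylinder 48 mm diameter, 85 mm high, bystander; origin under its centre
There are look-alikes about, which are no part of the job. Leave any pink or purple look-alike of the yellow_obj alone.

How it is judged:
At the end, for the whole second after the job is handed in: Blue and yellow objectives rest in the V-rests of their colour: front lens outward, centred within 10 mm along the pair, axis within 3 mm and 0.06 rad of the V's, at rest; the stage is still, its white line's end within 6 mm of the index pointer's tip (x of blue_nose in the frame of cradle_a between 0.038 and 0.058 m and y of blue_obj in the frame of cradle_a between -0.003 and 0.003 m and z of blue_obj in the frame of cradle_a between 0.029 and 0.035 m and angle between the x axis of blue_obj and the x axis of cradle_a, either way round below 0.06 rad and linear speed of each of blue_obj, yellow_obj below 0.02 m/s and x of yellow_nose in the frame of cradle_b between 0.038 and 0.058 m and y of yellow_obj in the frame of cradle_b between -0.003 and 0.003 m and z of yellow_obj in the frame of cradle_b between 0.029 and 0.035 m and angle between the x axis of yellow_obj and the x axis of cradle_b, either way round below 0.06 rad and horizontal distance between white_line and index_tip below 0.006 m and velocity of joint stage between -0.03 and 0.03 rad/s); the robot touches nothing.
It fails at once if the blue objective is dropped (falls free faster than 0.5 m/s, about 13 mm) (contact force between the fingers and blue_obj below 0.1 N and linear speed of blue_obj above 0.5 m/s).
It fails at once if the yellow objective is dropped (falls free faster than 0.5 m/s, about 13 mm) (contact force between the fingers and yellow_obj below 0.1 N and linear speed of yellow_obj above 0.5 m/s).
It fails at once if the green objective is moved by more than 25 mm (distance of green_obj from where it was at the start of the episode above 0.025 m).
It fails at once if a bystander on the bench is moved by more than 30 mm (distance of any of cleaner, blower, eyepiece, tissue_box, screwdriver, cap_dish, canister from where it was at the start of the episode above 0.03 m).
It also fails if it takes over 67 s, if anything falls off the work surface, if the arm or the gripper's body presses on something with over 40 N, if the wrist force passes 120 N, or if a joint passes its speed limit or range.

## Working session

There is one attempt and no reset: what is moved stays moved. The work goes in short steps, Python scripts to look and compute and a tool call to move; the robot and the scene stay as the last step left them, time stands still between calls to the robot, and variables do not carry over. Pictures are saved under pics/ and viewed, and the job is handed in when it is done.

Besides the shell and the picture viewer there is one more tool, called after "Request:" as name(argument=value, ...), one argument or row to a line, values as JSON. servo_tool: Moves the arm, as the interface text tells. Its arguments: {"type":"object","properties":{"moves":{"type":"array"},"claw":{"type":"number"},"squeeze":{"type":"number"}},"required":["moves"]}

```bash
mkdir -p pics
python3 - <<'E'
from cell import manip, cams
import cv2
s=manip.get_state();print(s)
for n in ["side","top","wrist"]:
    im=cams.capture(n);cv2.imwrite(f"pics/{n}0.png",im);print(n,cams.calibration(n))
E
```

```text
{'t': 0.0, 'q': array([ 1.15396841e+00,  8.79727814e-02,  1.37228414e+00,  2.56036687e-05,
        1.68360810e+00, -1.03094275e-01]), 'qd': array([-0.0010316 , -0.00098057,  0.00041939, -0.00025522, -0.0006776 ,
        0.0005604 ]), 'tau': array([ 2.44510484e-04, -3.51865876e+01, -3.13278830e+01, -3.61693787e-05,
        1.05897838e-02,  1.40373196e-06]), 'tool_pos': array([0.1695237 , 0.52268913, 0.23011426]), 'eef_rot': array([-0.57157678,  0.57236717,  0.41504968, -0.41644875]), 'force': array([0.34771014, 0.59269463, 0.65363615]), 'moment': array([ 0.03731458, -0.0570642 , -0.00881552]), 'grip_width': 0.08485685447880323}
side {'vfov': 43.164779202085384, 'cx': 250.76809624477104, 'cy': 188.16262160723258, 'T': array([[-0.96740149, -0.14134355,  0.21013413,  0.17666062],
       [-0.25320887,  0.55436075, -0.7928237 ,  1.30245678],
       [-0.0044296 , -0.82018666, -0.57207886,  1.01043393],
       [ 0.        ,  0.        ,  0.        ,  1.        ]])}
top {'vfov': 49.56868139576923, 'cx': 252.0535818969783, 'cy': 192.66629963486653, 'T': array([[-0.07201596, -0.97347514,  0.21716319,  0.24753818],
       [-0.99740129,  0.07074455, -0.01363377,  0.02331435],
       [-0.00209098, -0.2175807 , -0.9760401 ,  1.25675026],
       [ 0.        ,  0.        ,  0.        ,  1.        ]])}
wrist {'vfov': 69.91243238146485, 'cx': 255.03984692509016, 'cy': 189.49186456431084, 'T_tool_cam': array([[ 9.99999358e-01, -1.06102652e-03,  3.98932605e-04,
        -1.10139175e-03],
       [-7.03679491e-04, -3.05151784e-01,  9.52303467e-01,
        -1.42078126e-01],
       [-8.88684241e-04, -9.52303136e-01, -3.05152335e-01,
         7.81213735e-02],
       [ 0.00000000e+00,  0.00000000e+00,  0.00000000e+00,
         1.00000000e+00]])}
```

View pics/top0.png

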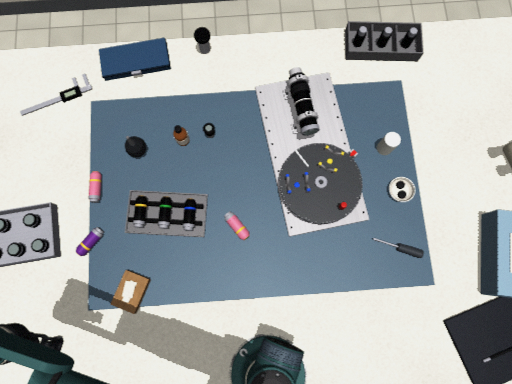

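View pics/side0.png

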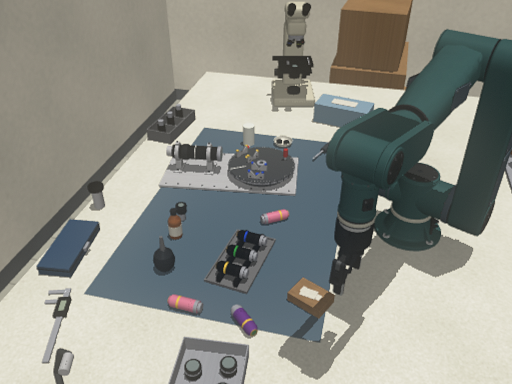

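View pics/wrist0.png

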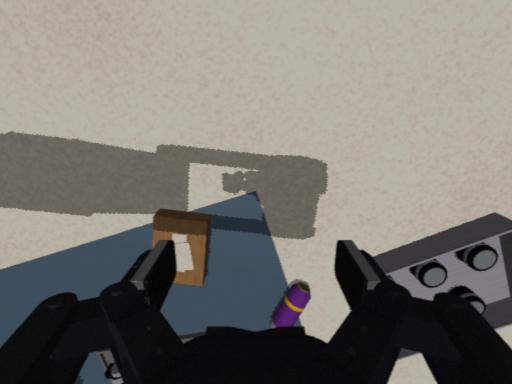

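Run:
```python
import cv2
im=cv2.imread("pics/top0.png")
cv2.imwrite("pics/top0_tray.png",cv2.resize(im[180:245,115:220],None,fx=7,fy=7,interpolation=cv2.INTER_CUBIC))
cv2.imwrite("pics/top0_fix.png",cv2.resize(im[60:240,250:380],None,fx=3.3,fy=3.3,interpolation=cv2.INTER_CUBIC))
```

```text
(no output)
```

View pics/top0_tray.png

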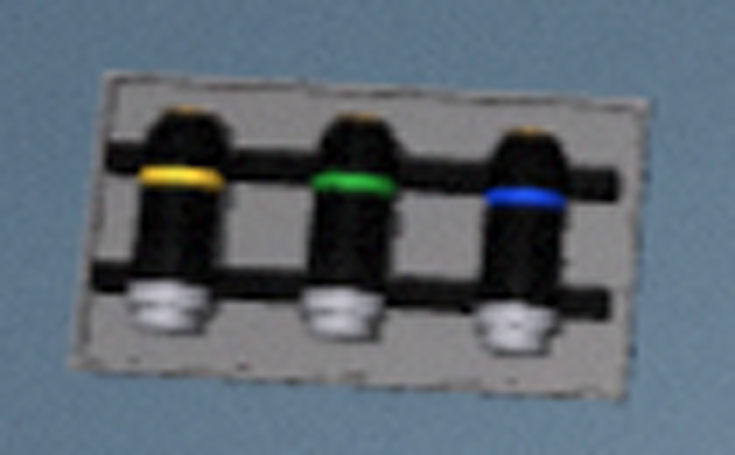

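View pics/top0_fix.png

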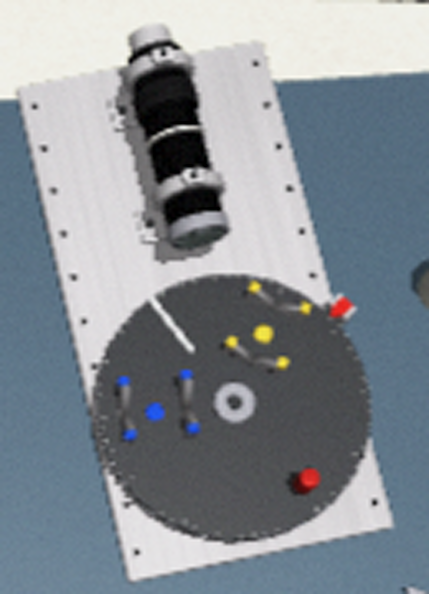

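```bash
cat > h.py <<'E'
import numpy as np, cv2
from cell import manip, cams
from scipy.spatial.transform import Rotation as R
def K(c): 
    f=192/np.tan(np.radians(c['vfov'])/2); return f,c['cx'],c['cy']
def Tw(name,s=None):
    c=cams.calibration(name)
    if name!='wrist': return c['T']
    q=s['eef_rot']; T=np.eye(4); T[:3,:3]=R.from_quat([q[1],q[2],q[3],q[0]]).as_matrix(); T[:3,3]=s['tool_pos']
    return T@c['T_tool_cam']
def onplane(name,uv,z,T=None):
    c=cams.calibration(name); f,cx,cy=K(c); T=Tw(name) if T is None else T
    uv=np.atleast_2d(uv); d=np.c_[(uv[:,0]-cx)/f,(uv[:,1]-cy)/f,np.ones(len(uv))]@T[:3,:3].T
    return T[:3,3]+d*((z-T[2,3])/d[:,2])[:,None]
def proj(name,P,T=None):
    c=cams.calibration(name); f,cx,cy=K(c); T=Tw(name) if T is None else T
    p=(np.atleast_2d(P)-T[:3,3])@T[:3,:3]; return np.c_[f*p[:,0]/p[:,2]+cx,f*p[:,1]/p[:,2]+cy]
H={'red':[(0,8),(172,180)],'yellow':[(22,33)],'green':[(50,75)],'blue':[(108,125)]}
def blobs(im,col,roi=None,amin=4,smin=150,vmin=90):
    h=cv2.cvtColor(im,cv2.COLOR_BGR2HSV); m=np.zeros(im.shape[:2],np.uint8)
    for a,b in H[col]: m|=cv2.inRange(h,(a,smin,vmin),(b,255,255))
    n,l,st,ce=cv2.connectedComponentsWithStats(m)
    o=[]
    for i in range(1,n):
        x,y,w,hh,A=st[i]
        if A<amin: continue
        if roi and not(roi[0]<=ce[i][0]<=roi[2] and roi[1]<=ce[i][1]<=roi[3]): continue
        o.append((ce[i][0],ce[i][1],w,hh,A,l==i))
    return o
E
python3 - <<'E'
from h import *
im=cv2.imread("pics/top0.png")
for col in H:
  for b in blobs(im,col):
    uv=b[:2]; print(col,np.round(uv,1),b[2:5],*[np.round(onplane('top',uv,z)[0][:2],4) for z in (.031,.05,.079,.095)])
# fixture plate edges
g=cv2.cvtColor(im,cv2.COLOR_BGR2HSV)
m=cv2.inRange(g,(0,0,150),(180,45,255)); 
m[:, :250]=0; m[:,380:]=0; m[:85]=0; m[240:]=0
print('tray grey hsv',g[190,150],g[232,150],'plate',g[120,275], 'disc',g[200,300])
E
```

```text
red [352.7 152.9] (np.int32(6), np.int32(6), np.int32(23)) [ 0.623  -0.3126] [ 0.6172 -0.3074] [ 0.6083 -0.2994] [ 0.6034 -0.295 ]
red [343.4 204.5] (np.int32(6), np.int32(6), np.int32(31)) [ 0.4643 -0.2646] [ 0.4609 -0.2601] [ 0.4558 -0.2533] [ 0.453  -0.2495]
yellow [326.7 146.4] (np.int32(3), np.int32(4), np.int32(7)) [ 0.6498 -0.2349] [ 0.6435 -0.2309] [ 0.634  -0.2248] [ 0.6288 -0.2214]
yellow [342.3 153.1] (np.int32(3), np.int32(3), np.int32(7)) [ 0.6246 -0.2803] [ 0.6188 -0.2756] [ 0.6099 -0.2685] [ 0.605  -0.2645]
yellow [329.4 160.6] (np.int32(6), np.int32(6), np.int32(22)) [ 0.6036 -0.2379] [ 0.5981 -0.2339] [ 0.5896 -0.2277] [ 0.585  -0.2243]
yellow [319.7 163. ] (np.int32(4), np.int32(3), np.int32(9)) [ 0.5982 -0.2074] [ 0.5928 -0.2038] [ 0.5845 -0.1984] [ 0.5799 -0.1954]
yellow [335.2 169.4] (np.int32(3), np.int32(4), np.int32(8)) [ 0.5746 -0.2527] [ 0.5695 -0.2484] [ 0.5618 -0.2419] [ 0.5575 -0.2383]
yellow [ 93.6 179.6] (np.int32(9), np.int32(2), np.int32(14)) [0.5957 0.4842] [0.5903 0.477 ] [0.5821 0.4661] [0.5775 0.4601]
yellow [140.8 204.7] (np.int32(12), np.int32(3
[... 617 characters left out ...]
3), np.int32(3), np.int32(8)) [ 0.568  -0.1037] [ 0.563  -0.1017] [ 0.5554 -0.0987] [ 0.5513 -0.0971]
blue [296.5 184.3] (np.int32(6), np.int32(6), np.int32(24)) [ 0.5364 -0.1303] [ 0.532  -0.1279] [ 0.5251 -0.1242] [ 0.5214 -0.1222]
blue [308.3 189.2] (np.int32(4), np.int32(3), np.int32(9)) [ 0.5186 -0.1644] [ 0.5144 -0.1615] [ 0.508 -0.157] [ 0.5044 -0.1546]
blue [288.8 191. ] (np.int32(4), np.int32(3), np.int32(10)) [ 0.5174 -0.1049] [ 0.5132 -0.103 ] [ 0.5068 -0.0999] [ 0.5033 -0.0982]
blue [189.9 207.7] (np.int32(12), np.int32(3), np.int32(24)) [0.4877 0.1954] [0.484  0.1927] [0.4783 0.1886] [0.4752 0.1864]
tray grey hsv [104  81 133] [168  11 115] plate [158   5 218] disc [120   9  84]
```

Run:
```python
from h import *
s=manip.get_state(); q=s['eef_rot']; M=R.from_quat([q[1],q[2],q[3],q[0]]).as_matrix(); print(M.round(3), manip.grip_depth)
print('jaw yaw',np.degrees(np.arctan2(M[1,0],M[0,0])))
im=cv2.imread("pics/top0.png"); hsv=cv2.cvtColor(im,cv2.COLOR_BGR2HSV)
m=cv2.inRange(hsv,(0,0,150),(180,60,255))
# left edge of plate: scan rows; right edge
L=[];Rr=[]
gray=cv2.cvtColor(im,cv2.COLOR_BGR2GRAY).astype(float)
mat=cv2.inRange(hsv,(98,70,40),(112,255,190))
for r in list(range(108,150))+list(range(200,228)):
    cols=np.where(mat[r,240:300]>0)[0]; 
    row=mat[r]; 
    c=250
    while row[c]>0 and c<300: c+=1
    L.append((c-.5,r))
for r in list(range(90,142)):
    c=380
    while c>250 and row is not None and mat[r,c]==0 and c>372: c-=1
    while mat[r,c]>0 and c>250: c-=1
    Rr.append((c+.5,r))
for E in (L,Rr):
    P=onplane('top',np.array(E,float),.012)[:,:2]
    vx,vy,x0,y0=cv2.fitLine(P.astype(np.float32),cv2.DIST_HUBER,0,.01,.01).ravel()
    print(np.degrees(np.arctan2(vy,vx)),x0,y0, 'axis offset', -(0.534-x0)*vy+(-.1996+0-y0)*vx)
```

```text
[[ 0.309 -0.001 -0.951]
 [ 0.951 -0.002  0.309]
 [-0.002 -1.     0.   ]] 0.0187
jaw yaw 72.01799732343233
-9.652952 0.61301637 -0.02620882 axis offset -0.18418568
7.460015 0.7563697 -0.29725263 axis offset 0.12569728
```

Request:
servo_tool(
  moves=[
    {"tx": 0.35, "ty": -0.96},
    {"tx": 0.7, "ty": -1.93},
    {"tx": 1.05, "ty": -2.9},
    {"tx": 1.4, "ty": -3.86},
    {"tx": 1.75, "ty": -4.8},
    {"tx": 2.1, "ty": -5.8},
    {"tx": 2.45, "ty": -6.7},
    {"tx": 2.8, "ty": -7.7},
    {"tx": 3.15, "ty": -8.7},
    {"tx": 3.5, "ty": -9.6},
  ],
  claw=44,
  squeeze=30,
)

```text
validation failed for argument at $.mo...
```

Request:
servo_tool(
  moves=[
    {"tx": 0.35, "ty": -0.96},
    {"tx": 0.7, "ty": -1.93},
    {"tx": 1.05, "ty": -2.9},
    {"tx": 1.4, "ty": -3.86},
    {"tx": 1.75, "ty": -4.8},
    {"tx": 2.1, "ty": -5.8},
    {"tx": 2.45, "ty": -6.7},
    {"tx": 2.8, "ty": -7.7},
    {"tx": 3.15, "ty": -8.7},
    {"tx": 3.5, "ty": -9.6},
  ],
)

```text
validation failed for argument at $.mo...
```

Run:
```python
from h import *
s=manip.get_state();print(s['t'],s['tool_pos'],s['qd'].round(3),s['force'],s['grip_width'])
im=cams.capture('wrist');cv2.imwrite("pics/w1.png",im);cv2.imwrite("pics/top1.png",cams.capture('top'))
T=Tw('wrist',s)
for col in ('red','yellow','blue'):
  for b in blobs(im,col,amin=15):
    print(col,np.round(b[:2],1),b[2:5],*[np.round(onplane('wrist',b[:2],z,T)[0][:2],4) for z in (.05,.079,.095)])
```

```text
0.15 [0.16961119 0.5227734  0.23039822] [-0.     0.    -0.005 -0.001 -0.    -0.001] [-0.05545395  0.00666686  0.28241263] 0.08520588878412068
yellow [292.6 305.9] (np.int32(18), np.int32(13), np.int32(51)) [0.3755 0.5108] [0.3503 0.5139] [0.3364 0.5157]
```

View pics/w1.png

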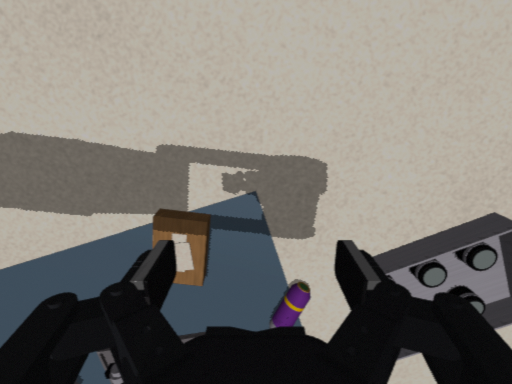

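The picture is unchanged from the start view, because both moves were refused. I'll send all four numbers in each row.

Request:
servo_tool(
  moves=[
    {"tx": 0.35, "ty": -0.96, "tz": 0, "spin": 0},
    {"tx": 0.7, "ty": -1.93, "tz": 0, "spin": 0},
    {"tx": 1.05, "ty": -2.9, "tz": 0, "spin": 0},
    {"tx": 1.4, "ty": -3.86, "tz": 0, "spin": 0},
    {"tx": 1.75, "ty": -4.8, "tz": 0, "spin": 0},
    {"tx": 2.1, "ty": -5.8, "tz": 0, "spin": 0},
    {"tx": 2.45, "ty": -6.7, "tz": 0, "spin": 0},
    {"tx": 2.8, "ty": -7.7, "tz": 0, "spin": 0},
    {"tx": 3.15, "ty": -8.7, "tz": 0, "spin": 0},
    {"tx": 3.5, "ty": -9.6, "tz": 0, "spin": 0},
  ],
  claw=44,
  squeeze=30,
)

```text
t: 1.08
tool_pos: [0.3097, 0.1373, 0.2315]
eef_rot: [-0.572, 0.572, 0.416, -0.415]
force: [1.0, 1.4, 0.3]
grip_width: 0.0439
```

Request:
servo_tool(
  moves=[
    {"tx": 0.36, "ty": -0.96, "tz": 0, "spin": 0},
    {"tx": 0.72, "ty": -1.93, "tz": 0, "spin": 0},
    {"tx": 1.08, "ty": -2.9, "tz": 0, "spin": 0},
    {"tx": 1.44, "ty": -3.86, "tz": 0, "spin": 0},
    {"tx": 1.8, "ty": -4.8, "tz": 0, "spin": 0},
    {"tx": 2.16, "ty": -5.8, "tz": 0, "spin": 0},
    {"tx": 2.5, "ty": -6.7, "tz": 0, "spin": 0},
    {"tx": 2.9, "ty": -7.7, "tz": 0, "spin": 0},
    {"tx": 3.25, "ty": -8.7, "tz": 0, "spin": 0},
    {"tx": 3.6, "ty": -9.6, "tz": 0, "spin": 0},
  ],
)

```text
t: 1.92
tool_pos: [0.4539, -0.2471, 0.2312]
eef_rot: [0.572, -0.572, -0.416, 0.415]
force: [-0.2, 0.2, 0.9]
grip_width: 0.0439
```

```bash
cat > look.py <<'E'
from h import *
import sys
tag=sys.argv[1]
s=manip.get_state();print(s['t'],s['tool_pos'].round(4),s['force'].round(1),s['grip_width'].round(4))
im=cams.capture('wrist');cv2.imwrite(f"pics/w{tag}.png",im)
T=Tw('wrist',s); np.save(f"T{tag}.npy",T)
for col in ('red','yellow','blue','green'):
  for b in blobs(im,col,amin=25):
    print(col,np.round(b[:2],1),b[2:5],*[np.round(onplane('wrist',b[:2],z,T)[0][:2],4) for z in (.031,.05,.079,.095)])
if len(sys.argv)>2: cv2.imwrite(f"pics/top{tag}.png",cams.capture('top'))
E
python3 look.py 2
```

```text
Traceback (most recent call last):
  File "look.py", line 4, in <module>
    s=manip.get_state();print(s['t'],s['tool_pos'].round(4),s['force'].round(1),s['grip_width'].round(4))
                                                                                ^^^^^^^^^^^^^^^^^^^^^
AttributeError: 'float' object has no attribute 'round'
```

```bash
sed -i "s/s\['grip_width'\].round(4)/round(s['grip_width'],4)/" look.py; python3 look.py 2
```

```text
1.9167 [ 0.4539 -0.2471  0.2312] [-0.2  0.2  0.9] 0.0439
red [252.2 175.8] (np.int32(17), np.int32(21), np.int32(257)) [ 0.4649 -0.2555] [ 0.4601 -0.2538] [ 0.4528 -0.2511] [ 0.4488 -0.2496]
red [250.8 290.1] (np.int32(13), np.int32(13), np.int32(98)) [ 0.6305 -0.3124] [ 0.6165 -0.3075] [ 0.5952 -0.3   ] [ 0.5835 -0.2958]
yellow [488.7  55. ] (np.int32(33), np.int32(27), np.int32(154)) [0.4138 0.0432] [0.4119 0.0283] [0.409  0.0057] [ 0.4073 -0.0068]
yellow [286.2 253.7] (np.int32(7), np.int32(9), np.int32(54)) [ 0.588  -0.2455] [ 0.5764 -0.2443] [ 0.5587 -0.2425] [ 0.5489 -0.2415]
yellow [277.5 291.3] (np.int32(6), np.int32(9), np.int32(46)) [ 0.6449 -0.2753] [ 0.6302 -0.2725] [ 0.6077 -0.2681] [ 0.5952 -0.2657]
blue [394.5 177.5] (np.int32(10), np.int32(9), np.int32(71)) [ 0.5241 -0.0816] [ 0.516  -0.0895] [ 0.5038 -0.1016] [ 0.497  -0.1083]
blue [345.4 193.9] (np.int32(10), np.int32(9), np.int32(62)) [ 0.5263 -0.1467] [ 0.5181 -0.151 ] [ 0.5056 -0.1576] [ 0.4988 -0.1612]
blue [365.5 197.3] (np.int32(14), np.int32(13), np.int32(133)) [ 0.5392 -0.1225] [ 0.5303 -0.1281] [ 0.5168 -0.1367] [ 0.5093 -0.1415]
blue [402.9 216.5] (np.int32(10), np.int32(8), np.int32(56)) [ 0.5822 -0.0797] [ 0.5709 -0.0877] [ 0.5537 -0.0999] [ 0.5442 -0.1067]
blue [356.1 231.4] (np.int32(9), np.int32(8), np.int32(48)) [ 0.5844 -0.1443] [ 0.573  -0.1487] [ 0.5556 -0.1555] [ 0.546  -0.1592]
```

View pics/w2.png

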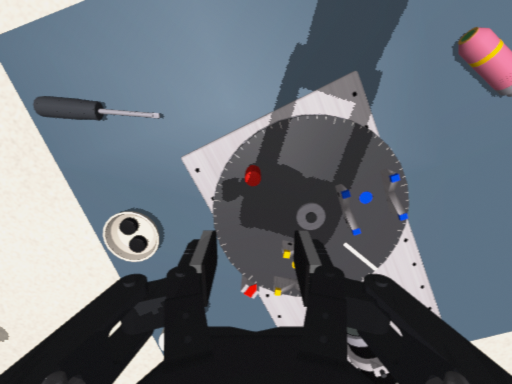

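Run:
```python
import numpy as np
a0=211.9
for start,ds in ((0,[1,4,9,15,21]),(21,[27,33,39,45,51,57,63,69,74,78])):
    print()
    for d in ds:
        a=np.radians(a0-d);b=np.radians(a0-start)
        print(d,round(2.375*(np.cos(a)-np.cos(b)),2),round(2.375*(np.sin(a)-np.sin(b)),2),round(-(d-start)/6,2))
```

```text
1 -0.02 0.04 -0.17
4 -0.08 0.14 -0.67
9 -0.17 0.33 -1.5
15 -0.26 0.56 -2.5
21 -0.32 0.81 -3.5

27 -0.03 0.25 -1.0
33 -0.04 0.49 -2.0
39 -0.02 0.74 -3.0
45 0.02 0.99 -4.0
51 0.09 1.23 -5.0
57 0.18 1.46 -6.0
63 0.3 1.68 -7.0
69 0.44 1.88 -8.0
74 0.57 2.04 -8.83
78 0.69 2.16 -9.5
```

Request:
servo_tool(
  moves=[
    {"tx": -0.05, "ty": -0.08, "tz": -0.9, "spin": 0},
    {"tx": -0.05, "ty": -0.08, "tz": -1.8, "spin": 0},
    {"tx": -0.05, "ty": -0.08, "tz": -2.7, "spin": 0},
    {"tx": -0.05, "ty": -0.08, "tz": -3.4, "spin": 0},
    {"tx": -0.05, "ty": -0.08, "tz": -4.0, "spin": 0},
    {"tx": -0.05, "ty": -0.08, "tz": -4.25, "spin": 0},
    {"tx": -0.05, "ty": -0.08, "tz": -4.25, "spin": 0},
    {"tx": -0.05, "ty": -0.08, "tz": -4.25, "spin": 0},
    {"tx": -0.05, "ty": -0.08, "tz": -4.25, "spin": 0},
    {"tx": -0.05, "ty": -0.08, "tz": -4.25, "spin": 0},
  ],
)

```text
t: 2.8
tool_pos: [0.4532, -0.249, 0.0638]
eef_rot: [-0.57, 0.574, 0.416, -0.415]
force: [-0.0, -0.2, -0.3]
grip_width: 0.0439
```

Request:
servo_tool(
  moves=[
    {"tx": 0, "ty": 0, "tz": 0, "spin": 0},
    {"tx": 0, "ty": 0, "tz": 0, "spin": 0},
    {"tx": 0, "ty": 0, "tz": 0, "spin": 0},
    {"tx": 0, "ty": 0, "tz": 0, "spin": 0},
    {"tx": 0, "ty": 0, "tz": 0, "spin": 0},
    {"tx": -0.02, "ty": 0.04, "tz": 0, "spin": -0.17},
    {"tx": -0.08, "ty": 0.14, "tz": 0, "spin": -0.67},
    {"tx": -0.17, "ty": 0.33, "tz": 0, "spin": -1.5},
    {"tx": -0.26, "ty": 0.56, "tz": 0, "spin": -2.5},
    {"tx": -0.32, "ty": 0.81, "tz": 0, "spin": -3.5},
  ],
  claw=10,
  squeeze=30,
)

```text
t: 3.63
tool_pos: [0.4394, -0.2168, 0.0628]
eef_rot: [-0.638, 0.64, 0.303, -0.302]
force: [-0.2, -3.3, 5.8]
grip_width: 0.0174
```

Request:
servo_tool(
  moves=[
    {"tx": -0.03, "ty": 0.25, "tz": 0, "spin": -1.0},
    {"tx": -0.04, "ty": 0.49, "tz": 0, "spin": -2.0},
    {"tx": -0.02, "ty": 0.74, "tz": 0, "spin": -3.0},
    {"tx": 0.02, "ty": 0.99, "tz": 0, "spin": -4.0},
    {"tx": 0.09, "ty": 1.23, "tz": 0, "spin": -5.0},
    {"tx": 0.18, "ty": 1.46, "tz": 0, "spin": -6.0},
    {"tx": 0.3, "ty": 1.68, "tz": 0, "spin": -7.0},
    {"tx": 0.44, "ty": 1.88, "tz": 0, "spin": -8.0},
    {"tx": 0.57, "ty": 2.04, "tz": 0, "spin": -8.83},
    {"tx": 0.69, "ty": 2.16, "tz": 0, "spin": -9.5},
  ],
)

```text
t: 4.47
tool_pos: [0.4677, -0.1299, 0.0628]
eef_rot: [-0.705, 0.707, -0.038, 0.039]
force: [-1.7, -5.3, 5.2]
grip_width: 0.017
```

Run:
```python
from h import *
im=cams.capture('top');cv2.imwrite("pics/top3.png",im)
cv2.imwrite("pics/top3f.png",cv2.resize(im[100:240,250:380],None,fx=4,fy=4,interpolation=cv2.INTER_CUBIC))
for col in ('red','yellow','blue'):
  for b in blobs(im,col,roi=(250,100,400,240)):
    print(col,np.round(b[:2],1),b[2:5],*[np.round(onplane('top',b[:2],z)[0][:2],4) for z in (.05,.079)])
```

```text
red [352.8 153. ] (np.int32(6), np.int32(6), np.int32(22)) [ 0.6169 -0.3074] [ 0.6081 -0.2995]
yellow [357.  178.5] (np.int32(3), np.int32(2), np.int32(6)) [ 0.5366 -0.3101] [ 0.5297 -0.3021]
yellow [345.  187.3] (np.int32(3), np.int32(5), np.int32(11)) [ 0.5124 -0.271 ] [ 0.506 -0.264]
yellow [354. 195.] (np.int32(3), np.int32(3), np.int32(9)) [ 0.487  -0.2948] [ 0.4813 -0.2872]
blue [318.7 146. ] (np.int32(4), np.int32(3), np.int32(9)) [ 0.6467 -0.2066] [ 0.6371 -0.2011]
blue [303.  150.3] (np.int32(3), np.int32(3), np.int32(7)) [ 0.6365 -0.1576] [ 0.6272 -0.1533]
```

View pics/top3f.png

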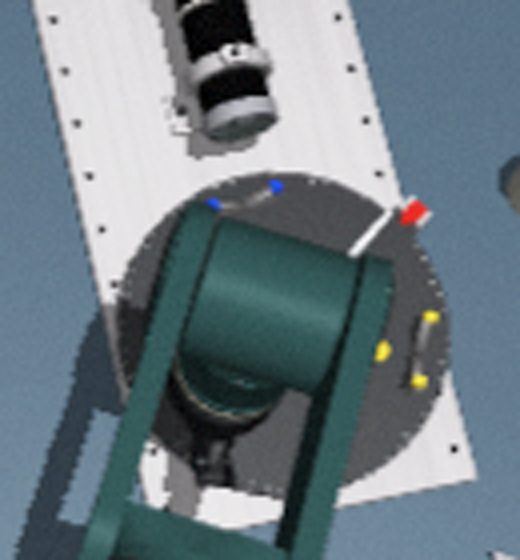

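Request:
servo_tool(
  moves=[
    {"tx": 0.06, "ty": 0.06, "tz": 0, "spin": -0.35},
    {"tx": 0.13, "ty": 0.12, "tz": 0, "spin": -0.7},
    {"tx": 0.2, "ty": 0.17, "tz": 0, "spin": -1.03},
    {"tx": 0.2, "ty": 0.17, "tz": 0, "spin": -1.03},
    {"tx": 0.2, "ty": 0.17, "tz": 0, "spin": -1.03},
    {"tx": 0.2, "ty": 0.17, "tz": 0, "spin": -1.03},
    {"tx": 0.2, "ty": 0.17, "tz": 0, "spin": -1.03},
    {"tx": 0.2, "ty": 0.17, "tz": 0, "spin": -1.03},
    {"tx": 0.2, "ty": 0.17, "tz": 0, "spin": -1.03},
    {"tx": 0.2, "ty": 0.17, "tz": 0, "spin": -1.03},
  ],
)

```text
t: 5.35
tool_pos: [0.4758, -0.1231, 0.0629]
eef_rot: [-0.703, 0.703, -0.074, 0.076]
force: [-0.0, -1.7, 6.6]
grip_width: 0.0172
```

Run:
```python
from h import *
im=cams.capture('top');cv2.imwrite("pics/top4.png",im)
cv2.imwrite("pics/top4f.png",cv2.resize(im[135:185,320:370],None,fx=10,fy=10,interpolation=cv2.INTER_CUBIC))
for col in ('red','yellow','blue'):
  for b in blobs(im,col,roi=(250,100,400,240)):
    print(col,np.round(b[:2],1),b[2:5],*[np.round(onplane('top',b[:2],z)[0][:2],4) for z in (.05,.079)])
C=np.array([.533,-.200,.05])
for yaw in (6.5,7.5,8.5):
  a=np.radians(yaw-60); print(yaw,proj('top',C+np.array([.122*np.cos(a),.122*np.sin(a),.002])))
# white line
h=cv2.cvtColor(im,cv2.COLOR_BGR2HSV); m=cv2.inRange(h,(0,0,150),(180,50,255)); m[:148]=0;m[170:]=0;m[:,:330]=0;m[:,352:]=0
ys,xs=np.nonzero(m);print(list(zip(xs,ys)))
```

```text
red [352.8 153. ] (np.int32(6), np.int32(6), np.int32(22)) [ 0.6169 -0.3074] [ 0.6081 -0.2995]
yellow [357.  182.3] (np.int32(3), np.int32(3), np.int32(7)) [ 0.525  -0.3086] [ 0.5183 -0.3006]
yellow [343.5 189.5] (np.int32(6), np.int32(6), np.int32(24)) [ 0.5059 -0.2658] [ 0.4997 -0.2588]
yellow [352.3 198.1] (np.int32(4), np.int32(3), np.int32(9)) [ 0.478  -0.2887] [ 0.4725 -0.2812]
blue [322.5 146. ] (np.int32(4), np.int32(3), np.int32(8)) [ 0.6458 -0.2182] [ 0.6363 -0.2124]
blue [306.  149.2] (np.int32(3), np.int32(4), np.int32(10)) [ 0.6393 -0.1671] [ 0.6299 -0.1625]
6.5 [[350.31801718 156.59143186]]
7.5 [[349.82773184 156.08444913]]
8.5 [[349.32895503 155.58555767]]
[(np.int64(340), np.int64(148)), (np.int64(341), np.int64(148)), (np.int64(342), np.int64(148)), (np.int64(343), np.int64(148)), (np.int64(344), np.int64(148)), (np.int64(345), np.int64(148)), (np.int64(346), np.int64(148)), (np.int64(347), np.int64(148)), (np.int64(348), np.int64(148)), (np.int64(349), np.int64(148)), (np.int64(342), np.int64(149)), (np.int64(343), np.int64(149)), (np.int64(344), np.int64(149)), (np
[... 608 characters left out ...]
.int64(350), np.int64(151)), (np.int64(351), np.int64(151)), (np.int64(347), np.int64(152)), (np.int64(349), np.int64(156)), (np.int64(350), np.int64(156)), (np.int64(351), np.int64(156)), (np.int64(348), np.int64(157)), (np.int64(349), np.int64(157)), (np.int64(350), np.int64(157)), (np.int64(347), np.int64(158)), (np.int64(348), np.int64(158)), (np.int64(349), np.int64(158)), (np.int64(346), np.int64(159)), (np.int64(347), np.int64(159)), (np.int64(348), np.int64(159)), (np.int64(344), np.int64(160)), (np.int64(345), np.int64(160)), (np.int64(346), np.int64(160)), (np.int64(347), np.int64(160)), (np.int64(344), np.int64(161)), (np.int64(345), np.int64(161)), (np.int64(346), np.int64(161))]
```

View pics/top4f.png

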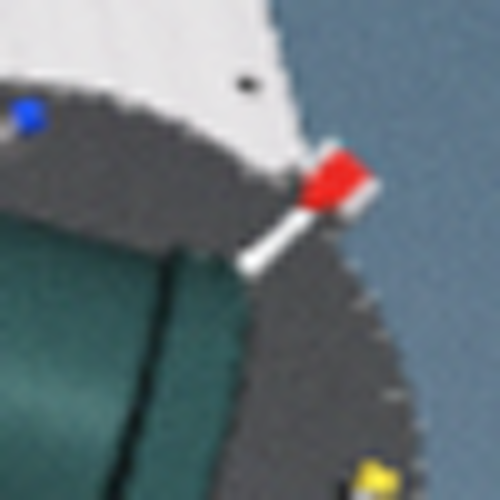

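Request:
servo_tool(
  moves=[
    {"tx": 0, "ty": 0, "tz": 0, "spin": 0},
    {"tx": 0, "ty": 0, "tz": 0, "spin": 0},
    {"tx": 0, "ty": 0, "tz": 0, "spin": 0},
    {"tx": 0, "ty": 0, "tz": 0.4, "spin": 0},
    {"tx": 0, "ty": 0, "tz": 1.2, "spin": 0},
    {"tx": 0, "ty": 0.2, "tz": 2.1, "spin": 1.1},
    {"tx": 0, "ty": 0.7, "tz": 3.0, "spin": 2.2},
    {"tx": 0, "ty": 1.4, "tz": 3.7, "spin": 3.3},
    {"tx": 0, "ty": 2.3, "tz": 4.0, "spin": 4.4},
    {"tx": 0, "ty": 3.3, "tz": 4.1, "spin": 5.5},
  ],
  claw=60,
)

```text
t: 6.23
tool_pos: [0.4758, 0.0101, 0.2289]
eef_rot: [-0.695, 0.696, 0.131, -0.127]
force: [0.7, -0.3, -0.1]
grip_width: 0.0602
```

Request:
servo_tool(
  moves=[
    {"tx": 0, "ty": 1.0, "tz": 0, "spin": 1.1},
    {"tx": 0, "ty": 2.0, "tz": 0, "spin": 2.2},
    {"tx": 0, "ty": 3.0, "tz": 0, "spin": 3.3},
    {"tx": -0.1, "ty": 3.8, "tz": 0, "spin": 4.4},
    {"tx": -0.2, "ty": 4.4, "tz": 0, "spin": 5.5},
    {"tx": -0.2, "ty": 4.7, "tz": 0, "spin": 6.6},
    {"tx": -0.2, "ty": 4.7, "tz": 0, "spin": 7.7},
    {"tx": -0.2, "ty": 4.7, "tz": 0, "spin": 8.8},
    {"tx": -0.2, "ty": 4.7, "tz": 0, "spin": 9.8},
    {"tx": -0.2, "ty": 4.7, "tz": 0, "spin": 10.2},
  ],
)

```text
t: 7.07
tool_pos: [0.466, 0.198, 0.2244]
eef_rot: [0.533, -0.532, -0.465, 0.466]
force: [0.6, 0.1, 0.0]
grip_width: 0.0601
```

```bash
python3 look.py 5 t
python3 - <<'E'
from h import *
im=cv2.imread('pics/top5.png')
cv2.imwrite("pics/top5f.png",cv2.resize(im[130:240,260:380],None,fx=6,fy=6,interpolation=cv2.INTER_CUBIC)[:600])
for col in ('red','yellow','blue'):
  for b in blobs(im,col,roi=(250,100,400,240)):
    print(col,np.round(b[:2],1),b[2:5],*[np.round(onplane('top',b[:2],z)[0][:2],4) for z in (.05,.079)])
E
```

```text
7.0667 [0.466  0.198  0.2244] [0.6 0.1 0. ] 0.0601
yellow [506.4  63.7] (np.int32(12), np.int32(5), np.int32(42)) [0.3858 0.4918] [0.3859 0.4757] [0.3861 0.4511] [0.3863 0.4376]
yellow [131.3 136.1] (np.int32(22), np.int32(20), np.int32(124)) [0.4074 0.0542] [0.4063 0.0629] [0.4047 0.0761] [0.4038 0.0834]
yellow [373.4 184.3] (np.int32(30), np.int32(9), np.int32(171)) [0.5078 0.3436] [0.501  0.3359] [0.4907 0.3241] [0.4851 0.3176]
yellow [472.8 231.1] (np.int32(31), np.int32(10), np.int32(104)) [0.5921 0.4761] [0.5806 0.4609] [0.563  0.4377] [0.5533 0.4248]
blue [256.4 184.4] (np.int32(26), np.int32(7), np.int32(125)) [0.4879 0.1958] [0.4823 0.1965] [0.4737 0.1975] [0.469 0.198]
blue [  2.4 329.8] (np.int32(7), np.int32(8), np.int32(40)) [ 0.666  -0.2204] [ 0.6503 -0.1962] [ 0.6263 -0.1593] [ 0.6131 -0.1389]
green [315.5 185.7] (np.int32(26), np.int32(6), np.int32(106)) [0.4999 0.2704] [0.4936 0.2668] [0.4839 0.2614] [0.4786 0.2584]
red [352.8 153. ] (np.int32(6), np.int32(6), np.int32(22)) [ 0.6169 -0.3074] [ 0.6081 -0.2995]
red [298.4 199.8] (np.int32(6), np.int32(7), np.int32(32))
[... 298 characters left out ...]
059 -0.2658] [ 0.4997 -0.2588]
yellow [333.7 192.1] (np.int32(4), np.int32(3), np.int32(9)) [ 0.5001 -0.2357] [ 0.4941 -0.2294]
yellow [352.3 198.1] (np.int32(4), np.int32(3), np.int32(9)) [ 0.478  -0.2887] [ 0.4725 -0.2812]
blue [322.3 146. ] (np.int32(4), np.int32(3), np.int32(9)) [ 0.6459 -0.2177] [ 0.6363 -0.2119]
blue [306.  149.2] (np.int32(3), np.int32(4), np.int32(10)) [ 0.6393 -0.1671] [ 0.6299 -0.1625]
blue [315.1 159.1] (np.int32(5), np.int32(5), np.int32(22)) [ 0.6061 -0.1913] [ 0.5974 -0.1862]
blue [327.  163.8] (np.int32(3), np.int32(4), np.int32(10)) [ 0.5887 -0.2256] [ 0.5805 -0.2196]
blue [310. 167.] (np.int32(3), np.int32(3), np.int32(9)) [ 0.5824 -0.1734] [ 0.5744 -0.1687]
```

View pics/top5f.png

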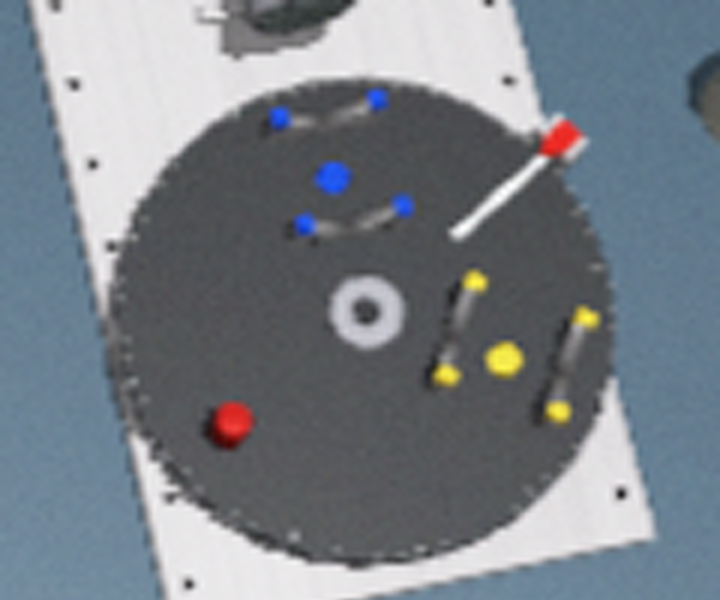

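View pics/w5.png

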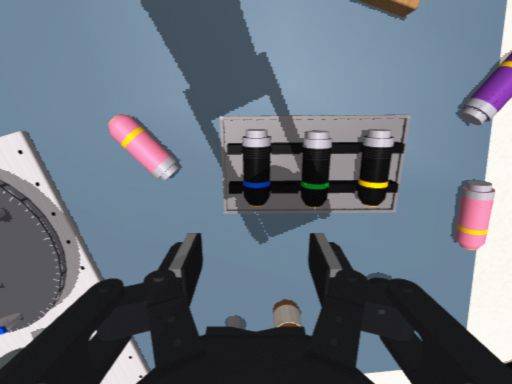

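Request:
servo_tool(
  moves=[
    {"tx": 0.02, "ty": 0.01, "tz": -0.9, "spin": 0},
    {"tx": 0.02, "ty": 0.01, "tz": -1.8, "spin": 0},
    {"tx": 0.02, "ty": 0.01, "tz": -2.7, "spin": 0},
    {"tx": 0.02, "ty": 0.01, "tz": -3.5, "spin": 0},
    {"tx": 0.02, "ty": 0.01, "tz": -4.2, "spin": 0},
    {"tx": 0.02, "ty": 0.01, "tz": -4.8, "spin": 0},
    {"tx": 0.02, "ty": 0.01, "tz": -5.2, "spin": 0},
    {"tx": 0.02, "ty": 0.01, "tz": -5.36, "spin": 0},
    {"tx": 0.02, "ty": 0.01, "tz": -5.36, "spin": 0},
    {"tx": 0.02, "ty": 0.01, "tz": -5.36, "spin": 0},
  ],
)

```text
t: 8.0
tool_pos: [0.4677, 0.1981, 0.0113]
eef_rot: [-0.534, 0.534, 0.464, -0.464]
force: [-0.3, 0.7, -0.9]
grip_width: 0.0604
```

Request:
servo_tool(
  moves=[
    {"tx": 0, "ty": 0, "tz": 0, "spin": 0},
    {"tx": 0, "ty": 0, "tz": 0, "spin": 0},
    {"tx": 0, "ty": 0, "tz": 0, "spin": 0},
    {"tx": 0, "ty": 0, "tz": 0, "spin": 0},
    {"tx": 0, "ty": 0, "tz": 0, "spin": 0},
    {"tx": 0, "ty": 0, "tz": 0, "spin": 0},
    {"tx": 0, "ty": 0, "tz": 0, "spin": 0},
    {"tx": 0, "ty": 0, "tz": 0.1, "spin": 0},
    {"tx": 0, "ty": 0, "tz": 0.2, "spin": 0},
    {"tx": 0, "ty": 0, "tz": 0.3, "spin": 0},
  ],
  claw=25,
  squeeze=50,
)

```text
t: 8.83
tool_pos: [0.4667, 0.1978, 0.0226]
eef_rot: [0.534, -0.533, -0.464, 0.465]
force: [-0.1, 0.1, -2.8]
grip_width: 0.0327
```

```bash
python3 look.py 6
python3 - <<'E'
from h import *
im=cams.capture('side');cv2.imwrite("pics/side6.png",cv2.resize(im[200:320,180:330],None,fx=4,fy=4,interpolation=cv2.INTER_CUBIC))
E
```

```text
8.8333 [0.4667 0.1978 0.0226] [-0.1  0.1 -2.8] 0.0327
yellow [  3.8 161.1] (np.int32(12), np.int32(9), np.int32(66)) [0.3995 0.0806] [0.398  0.0987] [0.3958 0.1262] [0.3946 0.1414]
yellow [494.9 279.8] (np.int32(34), np.int32(34), np.int32(413)) [0.5041 0.3298] [0.4878 0.3124] [0.4629 0.2859] [0.4491 0.2713]
blue [255.1 302.9] (np.int32(65), np.int32(28), np.int32(741)) [0.5008 0.1919] [0.485  0.1941] [0.4608 0.1976] [0.4474 0.1994]
green [413.2 296. ] (np.int32(22), np.int32(15), np.int32(154)) [0.5089 0.2839] [0.4919 0.2731] [0.4659 0.2565] [0.4516 0.2474]
```

View pics/w6.png

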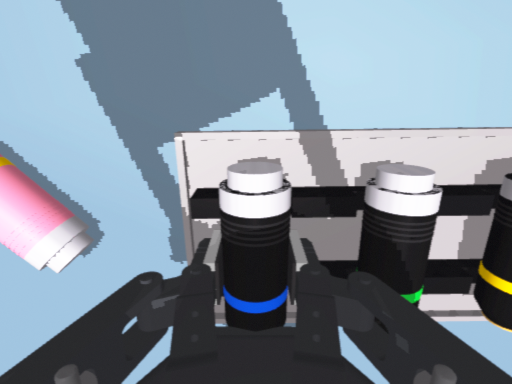

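View pics/side6.png

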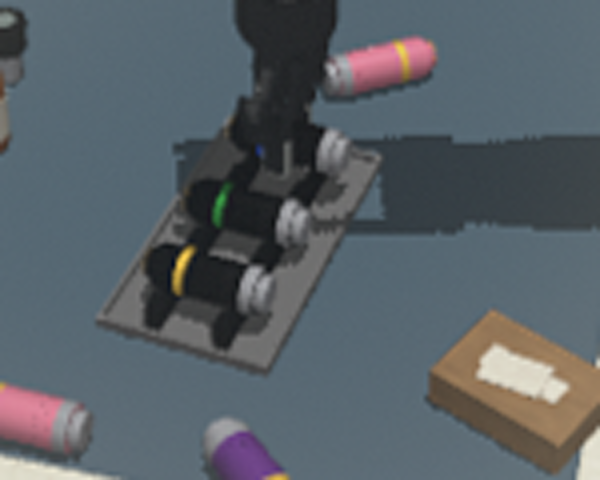

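Request:
servo_tool(
  moves=[
    {"tx": 0, "ty": 0, "tz": 0.3, "spin": 0},
    {"tx": 0, "ty": 0, "tz": 0.8, "spin": 0},
    {"tx": 0.03, "ty": -0.1, "tz": 1.4, "spin": 0.2},
    {"tx": 0.13, "ty": -0.35, "tz": 2.0, "spin": 0.5},
    {"tx": 0.28, "ty": -0.8, "tz": 2.5, "spin": 0.8},
    {"tx": 0.5, "ty": -1.4, "tz": 2.85, "spin": 1.1},
    {"tx": 0.78, "ty": -2.2, "tz": 3.0, "spin": 1.4},
    {"tx": 1.08, "ty": -3.05, "tz": 3.0, "spin": 1.7},
    {"tx": 1.38, "ty": -3.9, "tz": 3.0, "spin": 2.0},
    {"tx": 1.68, "ty": -4.75, "tz": 3.0, "spin": 2.3},
  ],
)

```text
t: 9.77
tool_pos: [0.5347, 0.0065, 0.1428]
eef_rot: [-0.473, 0.473, 0.525, -0.525]
force: [0.1, 0.5, -2.0]
grip_width: 0.0324
```

Request:
servo_tool(
  moves=[
    {"tx": 0.3, "ty": -0.85, "tz": 0, "spin": 0.14},
    {"tx": 0.6, "ty": -1.7, "tz": 0, "spin": 0.14},
    {"tx": 0.9, "ty": -2.5, "tz": 0, "spin": 0.14},
    {"tx": 1.17, "ty": -3.3, "tz": 0, "spin": 0.14},
    {"tx": 1.42, "ty": -4.0, "tz": 0, "spin": 0.14},
    {"tx": 1.6, "ty": -4.5, "tz": 0, "spin": 0.14},
    {"tx": 1.72, "ty": -4.8, "tz": 0, "spin": 0.14},
    {"tx": 1.78, "ty": -4.97, "tz": 0, "spin": 0.14},
    {"tx": 1.78, "ty": -4.97, "tz": 0, "spin": 0.14},
    {"tx": 1.78, "ty": -4.97, "tz": 0, "spin": 0.14},
  ],
)

```text
t: 10.6
tool_pos: [0.6055, -0.1898, 0.1425]
eef_rot: [-0.47, 0.469, 0.529, -0.528]
force: [0.2, 1.3, -2.9]
grip_width: 0.0331
```

```bash
python3 look.py 7 t
```

```text
10.6 [ 0.6055 -0.1898  0.1425] [ 0.2  1.3 -2.9] 0.0331
red [378.8  32.1] (np.int32(44), np.int32(39), np.int32(1129)) [ 0.462  -0.1051] [ 0.4669 -0.1123] [ 0.4744 -0.1231] [ 0.4786 -0.1291]
red [123.4 189.6] (np.int32(24), np.int32(18), np.int32(266)) [ 0.623 -0.317] [ 0.6159 -0.3082] [ 0.605  -0.2949] [ 0.599  -0.2875]
yellow [215.6  41.8] (np.int32(16), np.int32(17), np.int32(172)) [ 0.4846 -0.2376] [ 0.4878 -0.2348] [ 0.4928 -0.2305] [ 0.4955 -0.2281]
yellow [173.8  59.9] (np.int32(21), np.int32(23), np.int32(378)) [ 0.5023 -0.2715] [ 0.5042 -0.2661] [ 0.5071 -0.258 ] [ 0.5087 -0.2535]
yellow [110.9  66.4] (np.int32(18), np.int32(17), np.int32(186)) [ 0.5136 -0.3243] [ 0.5146 -0.315 ] [ 0.5162 -0.3008] [ 0.5171 -0.293 ]
yellow [184.2 108.2] (np.int32(16), np.int32(15), np.int32(144)) [ 0.5404 -0.2613] [ 0.5395 -0.2568] [ 0.538  -0.2498] [ 0.5372 -0.2459]
blue [222.2 167.9] (np.int32(10), np.int32(13), np.int32(118)) [ 0.5906 -0.2236] [ 0.5859 -0.2218] [ 0.5787 -0.2192] [ 0.5747 -0.2177]
blue [286.7 167.5] (np.int32(10), np.int32(12), np.int32(114)) [ 0.5831 -0.1631] [ 0.5789 -0.1659] [ 0.5726 -0.1701] [ 0.5691 -0.1725]
blue [255.6 303.2] (np.int32(64), np.int32(25), np.int32(666)) [ 0.7407 -0.1742] [ 0.7248 -0.1761] [ 0.7004 -0.1791] [ 0.687  -0.1807]
```

View pics/w7.png

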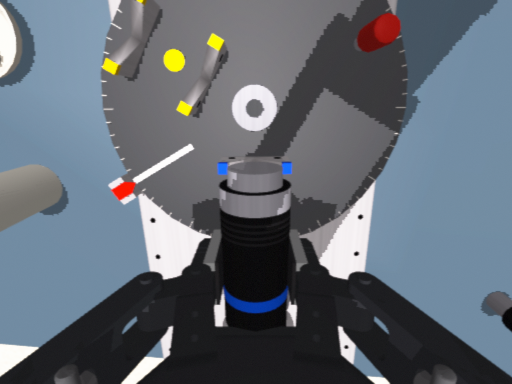

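Request:
servo_tool(
  moves=[
    {"tx": 0, "ty": -0.02, "tz": -0.3, "spin": 0},
    {"tx": -0.02, "ty": -0.02, "tz": -0.7, "spin": 0},
    {"tx": -0.02, "ty": -0.02, "tz": -1.1, "spin": 0},
    {"tx": -0.02, "ty": -0.02, "tz": -1.45, "spin": 0},
    {"tx": -0.02, "ty": -0.02, "tz": -1.7, "spin": 0},
    {"tx": -0.02, "ty": -0.02, "tz": -1.85, "spin": 0},
    {"tx": -0.02, "ty": -0.02, "tz": -1.95, "spin": 0},
    {"tx": -0.02, "ty": -0.02, "tz": -2.0, "spin": 0},
    {"tx": -0.02, "ty": -0.02, "tz": -2.0, "spin": 0},
    {"tx": -0.02, "ty": -0.02, "tz": -2.0, "spin": 0},
  ],
)

```text
t: 11.53
tool_pos: [0.6051, -0.191, 0.0642]
eef_rot: [-0.47, 0.47, 0.529, -0.528]
force: [-3.5, 3.2, 1.6]
grip_width: 0.0327
```

```bash
python3 look.py 8;  python3 - <<'E'
from h import *
im=cams.capture('side');cv2.imwrite("pics/side8.png",cv2.resize(im[120:220,150:320],None,fx=4.5,fy=4.5,interpolation=cv2.INTER_CUBIC))
E
```

```text
11.5333 [ 0.6051 -0.191   0.0642] [-3.5  3.2  1.6] 0.0327
red [451.    8.8] (np.int32(77), np.int32(25), np.int32(1161)) [ 0.4662 -0.099 ] [ 0.4728 -0.1101] [ 0.4829 -0.127 ] [ 0.4885 -0.1363]
red [ 67.9 228.8] (np.int32(35), np.int32(26), np.int32(547)) [ 0.627  -0.3217] [ 0.6162 -0.3086] [ 0.5996 -0.2887] [ 0.5905 -0.2777]
yellow [193.9   6.3] (np.int32(29), np.int32(19), np.int32(339)) [ 0.4815 -0.2403] [ 0.4864 -0.2361] [ 0.494  -0.2296] [ 0.4982 -0.226 ]
yellow [133.2  37.3] (np.int32(33), np.int32(36), np.int32(903)) [ 0.5008 -0.2738] [ 0.5036 -0.266 ] [ 0.508  -0.2539] [ 0.5104 -0.2473]
yellow [22.1 43.2] (np.int32(34), np.int32(30), np.int32(568)) [ 0.5112 -0.337 ] [ 0.5129 -0.3223] [ 0.5156 -0.2998] [ 0.517  -0.2874]
yellow [144.2 112.3] (np.int32(28), np.int32(25), np.int32(390)) [ 0.5415 -0.268 ] [ 0.5399 -0.2607] [ 0.5375 -0.2497] [ 0.5362 -0.2436]
blue [206.1 204.2] (np.int32(17), np.int32(19), np.int32(275)) [ 0.5974 -0.2264] [ 0.5898 -0.2237] [ 0.5781 -0.2195] [ 0.5717 -0.2172]
blue [305.3 204.4] (np.int32(17), np.int32(20), np.int32(275)) [ 0.5897 -0.1593] [ 0.5829 -0.1638] [ 0.5726 -0.1708] [ 0.5668 -0.1746]
blue [255.3 303.1] (np.int32(65), np.int32(26), np.int32(677)) [ 0.6747 -0.1837] [ 0.6587 -0.1856] [ 0.6343 -0.1885] [ 0.6208 -0.1901]
```

View pics/w8.png

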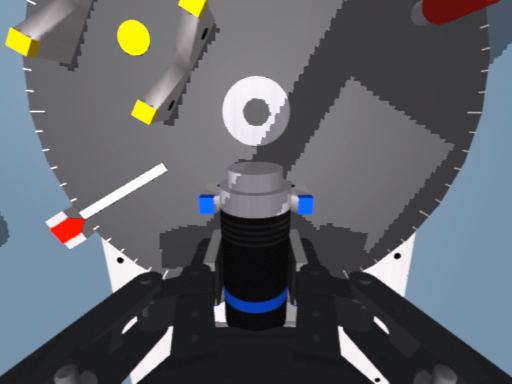

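View pics/side8.png

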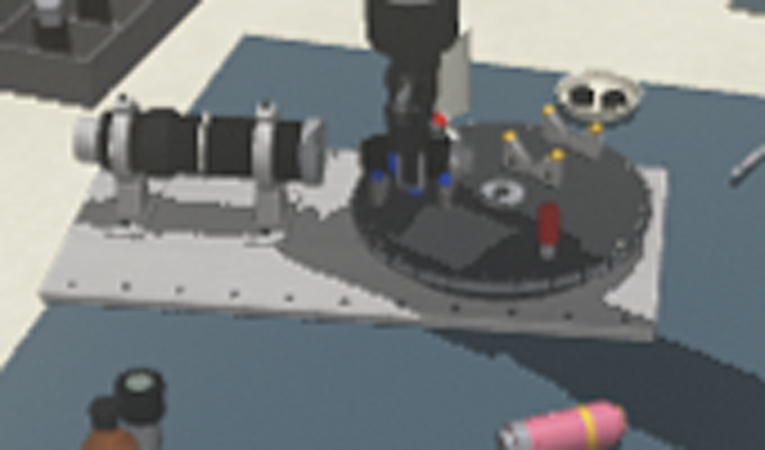

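Request:
servo_tool(
  moves=[
    {"tx": 0, "ty": 0, "tz": 0, "spin": 0},
    {"tx": 0, "ty": 0, "tz": 0, "spin": 0},
    {"tx": 0, "ty": 0, "tz": 0, "spin": 0},
    {"tx": 0, "ty": 0, "tz": 0, "spin": 0},
    {"tx": 0, "ty": 0, "tz": 0.3, "spin": 0},
    {"tx": 0, "ty": 0, "tz": 1.0, "spin": 0},
    {"tx": 0, "ty": 0, "tz": 2.0, "spin": 0},
    {"tx": 0, "ty": 0, "tz": 3.0, "spin": 0},
    {"tx": -0.1, "ty": 0.5, "tz": 3.6, "spin": 0},
    {"tx": -0.3, "ty": 1.4, "tz": 3.9, "spin": 0},
  ],
  claw=60,
)

```text
t: 12.47
tool_pos: [0.5952, -0.1391, 0.2255]
eef_rot: [-0.467, 0.475, 0.528, -0.526]
force: [0.6, 0.6, -0.5]
grip_width: 0.0603
```

Request:
servo_tool(
  moves=[
    {"tx": -0.2, "ty": 1.0, "tz": 0, "spin": -0.3},
    {"tx": -0.4, "ty": 2.0, "tz": 0, "spin": -0.6},
    {"tx": -0.6, "ty": 3.0, "tz": 0, "spin": -0.9},
    {"tx": -0.8, "ty": 4.0, "tz": 0, "spin": -1.2},
    {"tx": -1.0, "ty": 5.0, "tz": 0, "spin": -1.5},
    {"tx": -1.2, "ty": 6.0, "tz": 0, "spin": -1.8},
    {"tx": -1.4, "ty": 7.0, "tz": 0, "spin": -2.1},
    {"tx": -1.6, "ty": 8.0, "tz": 0, "spin": -2.4},
    {"tx": -1.8, "ty": 9.0, "tz": 0, "spin": -2.44},
    {"tx": -2.0, "ty": 10.0, "tz": 0, "spin": -2.44},
  ],
)

```text
t: 13.3
tool_pos: [0.5125, 0.2662, 0.2204]
eef_rot: [-0.533, 0.534, 0.465, -0.463]
force: [0.9, 0.1, 0.3]
grip_width: 0.0604
```

Run:
```python
from h import *
s=manip.get_state(); print(s['tool_pos'])
im=cams.capture('top');cv2.imwrite("pics/top9f.png",cv2.resize(im[130:240,260:380],None,fx=6,fy=6,interpolation=cv2.INTER_CUBIC)[:600]);cv2.imwrite("pics/top9.png",im)
for col in ('red','yellow','blue'):
  for b in blobs(im,col,roi=(100,100,400,240)):
    print(col,np.round(b[:2],1),b[2:5],*[np.round(onplane('top',b[:2],z)[0][:2],4) for z in (.031,.05,.079,.082)])
```

```text
[0.5125349  0.26622726 0.22039717]
red [352.8 153. ] (np.int32(6), np.int32(6), np.int32(22)) [ 0.6228 -0.3126] [ 0.6169 -0.3074] [ 0.6081 -0.2995] [ 0.6071 -0.2987]
red [298.2 199.6] (np.int32(7), np.int32(7), np.int32(34)) [ 0.489  -0.1308] [ 0.4853 -0.1284] [ 0.4796 -0.1247] [ 0.479  -0.1243]
yellow [339.  176.5] (np.int32(3), np.int32(2), np.int32(6)) [ 0.5514 -0.2615] [ 0.5467 -0.2571] [ 0.5395 -0.2504] [ 0.5387 -0.2497]
yellow [357.1 182.7] (np.int32(3), np.int32(3), np.int32(7)) [ 0.528  -0.3141] [ 0.5237 -0.3089] [ 0.517  -0.3009] [ 0.5163 -0.3001]
yellow [343.6 189.7] (np.int32(6), np.int32(6), np.int32(24)) [ 0.5095 -0.2705] [ 0.5054 -0.2659] [ 0.4992 -0.259 ] [ 0.4986 -0.2583]
yellow [333.7 192.1] (np.int32(4), np.int32(3), np.int32(9)) [ 0.5041 -0.2397] [ 0.5001 -0.2357] [ 0.4941 -0.2294] [ 0.4934 -0.2288]
yellow [352.3 198.6] (np.int32(4), np.int32(4), np.int32(10)) [ 0.4802 -0.2933] [ 0.4765 -0.2884] [ 0.471  -0.2809] [ 0.4705 -0.2802]
yellow [140.9 204.8] (np.int32(12), np.int32(3), np.int32(29)) [0.5071 0.3416] [0.5031 0.3367] [0.497  0.3292] [0.4963 0.3284]
yellow [239.8 229.5] (np.int32(8), np.int32(7), np.int32(12)) [0.4114 0.0506] [0.4089 0.0502] [0.405  0.0495] [0.4046 0.0495]
blue [317.6 148.5] (np.int32(15), np.int32(7), np.int32(38)) [ 0.6451 -0.2061] [ 0.639  -0.2026] [ 0.6296 -0.1972] [ 0.6286 -0.1966]
blue [306. 149.] (np.int32(3), np.int32(3), np.int32(9)) [ 0.6461 -0.1701] [ 0.6399 -0.1671] [ 0.6305 -0.1625] [ 0.6295 -0.1621]
blue [327.1 163.9] (np.int32(3), np.int32(3), np.int32(8)) [ 0.5938 -0.2299] [ 0.5884 -0.226 ] [ 0.5802 -0.22  ] [ 0.5794 -0.2194]
blue [310.4 166.6] (np.int32(3), np.int32(4), np.int32(8)) [ 0.5888 -0.1778] [ 0.5835 -0.1747] [ 0.5754 -0.1699] [ 0.5746 -0.1694]
```

View pics/top9f.png

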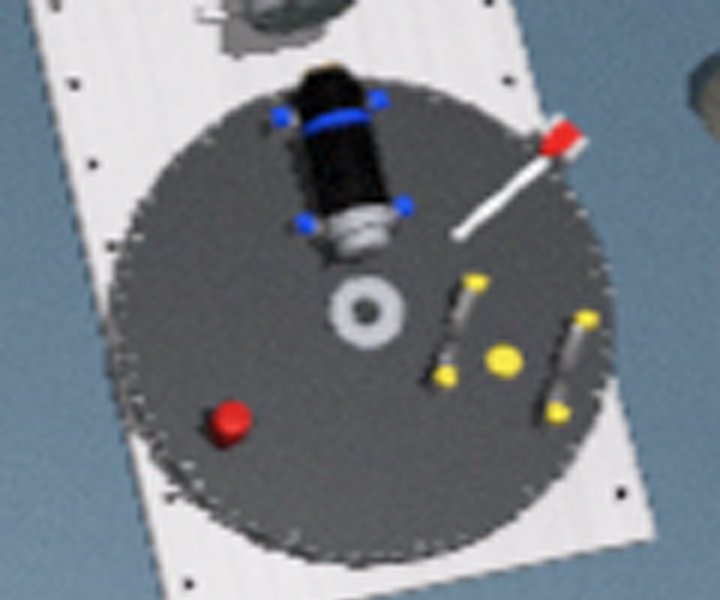

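Request:
servo_tool(
  moves=[
    {"tx": -0.3, "ty": 0.9, "tz": 0, "spin": 0},
    {"tx": -0.55, "ty": 1.65, "tz": -0.3, "spin": 0},
    {"tx": -0.66, "ty": 1.98, "tz": -1.0, "spin": 0},
    {"tx": -0.66, "ty": 1.98, "tz": -1.9, "spin": 0},
    {"tx": -0.66, "ty": 1.98, "tz": -2.7, "spin": 0},
    {"tx": -0.66, "ty": 1.98, "tz": -3.3, "spin": 0},
    {"tx": -0.66, "ty": 1.98, "tz": -3.3, "spin": 0},
    {"tx": -0.66, "ty": 1.98, "tz": -3.3, "spin": 0},
    {"tx": -0.66, "ty": 1.98, "tz": -3.3, "spin": 0},
    {"tx": -0.66, "ty": 1.98, "tz": -3.3, "spin": 0},
  ],
)

```text
t: 14.18
tool_pos: [0.4885, 0.3444, 0.0904]
eef_rot: [-0.533, 0.534, 0.466, -0.462]
force: [0.2, -0.2, -0.5]
grip_width: 0.06
```

```bash
python3 look.py 10
```

```text
14.1833 [0.4885 0.3444 0.0904] [ 0.2 -0.2 -0.5] 0.06
yellow [482.3  37.4] (np.int32(50), np.int32(31), np.int32(504)) [0.3924 0.5073] [0.394  0.4928] [0.3966 0.4707] [0.398  0.4585]
yellow [256.7 231. ] (np.int32(43), np.int32(14), np.int32(308)) [0.5102 0.3418] [0.5008 0.343 ] [0.4863 0.3447] [0.4784 0.3456]
yellow [436.  295.7] (np.int32(14), np.int32(8), np.int32(56)) [0.5954 0.4901] [0.5779 0.4772] [0.5512 0.4575] [0.5364 0.4467]
green [159.5 234.5] (np.int32(36), np.int32(11), np.int32(256)) [0.5022 0.2633] [0.4935 0.2718] [0.4802 0.2849] [0.4729 0.2921]
```

View pics/w10.png

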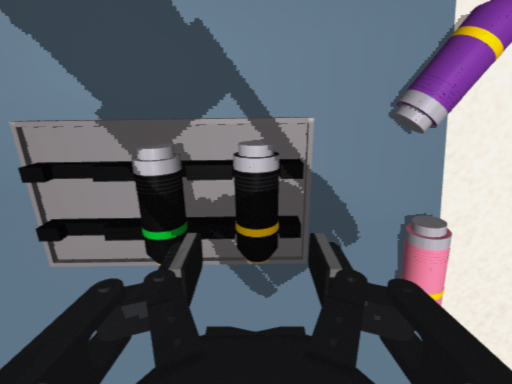

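Request:
servo_tool(
  moves=[
    {"tx": -0.05, "ty": 0.01, "tz": -0.6, "spin": 0},
    {"tx": -0.05, "ty": 0.01, "tz": -1.2, "spin": 0},
    {"tx": -0.05, "ty": 0.01, "tz": -1.7, "spin": 0},
    {"tx": -0.05, "ty": 0.01, "tz": -1.95, "spin": 0},
    {"tx": -0.05, "ty": 0.01, "tz": -1.98, "spin": 0},
    {"tx": -0.05, "ty": 0.01, "tz": -1.98, "spin": 0},
    {"tx": -0.05, "ty": 0.01, "tz": -1.98, "spin": 0},
    {"tx": -0.05, "ty": 0.01, "tz": -1.98, "spin": 0},
    {"tx": -0.05, "ty": 0.01, "tz": -1.98, "spin": 0},
    {"tx": -0.05, "ty": 0.01, "tz": -1.98, "spin": 0},
  ],
)

```text
t: 15.07
tool_pos: [0.4853, 0.3444, 0.009]
eef_rot: [-0.533, 0.534, 0.465, -0.463]
force: [0.3, -0.5, 0.7]
grip_width: 0.0601
```

Request:
servo_tool(
  moves=[
    {"tx": 0, "ty": 0, "tz": 0, "spin": 0},
    {"tx": 0, "ty": 0, "tz": 0, "spin": 0},
    {"tx": 0, "ty": 0, "tz": 0, "spin": 0},
    {"tx": 0, "ty": 0, "tz": 0, "spin": 0},
    {"tx": 0, "ty": 0, "tz": 0, "spin": 0},
    {"tx": 0, "ty": 0, "tz": 0, "spin": 0},
    {"tx": 0, "ty": 0, "tz": 0, "spin": 0},
    {"tx": 0, "ty": 0, "tz": 0.1, "spin": 0},
    {"tx": 0, "ty": 0, "tz": 0.2, "spin": 0},
    {"tx": 0, "ty": 0, "tz": 0.3, "spin": 0},
  ],
  claw=25,
  squeeze=50,
)

```text
t: 15.9
tool_pos: [0.4839, 0.3434, 0.0189]
eef_rot: [0.534, -0.533, -0.463, 0.465]
force: [0.6, -0.7, -2.3]
grip_width: 0.0328
```

```bash
python3 look.py 11
```

```text
15.9 [0.4839 0.3434 0.0189] [ 0.6 -0.7 -2.3] 0.0328
yellow [254.7 315.9] (np.int32(66), np.int32(30), np.int32(782)) [0.524  0.3365] [0.5069 0.339 ] [0.4807 0.3427] [0.4662 0.3448]
green [ 96.4 300.5] (np.int32(7), np.int32(9), np.int32(32)) [0.5008 0.2485] [0.487  0.2638] [0.466  0.2872] [0.4544 0.3001]
```

View pics/w11.png

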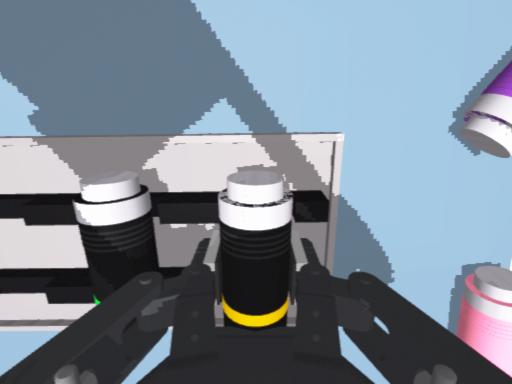

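Request:
servo_tool(
  moves=[
    {"tx": 0, "ty": 0, "tz": 0.3, "spin": 0},
    {"tx": 0, "ty": 0, "tz": 0.8, "spin": 0},
    {"tx": 0, "ty": 0, "tz": 1.5, "spin": 0},
    {"tx": 0, "ty": -0.1, "tz": 2.2, "spin": -0.2},
    {"tx": 0, "ty": -0.3, "tz": 2.75, "spin": -0.6},
    {"tx": 0, "ty": -0.6, "tz": 3.1, "spin": -1.3},
    {"tx": 0, "ty": -1.1, "tz": 3.2, "spin": -2.2},
    {"tx": 0, "ty": -1.8, "tz": 3.2, "spin": -3.1},
    {"tx": 0, "ty": -2.6, "tz": 3.2, "spin": -4.0},
    {"tx": 0, "ty": -3.4, "tz": 3.2, "spin": -5.0},
  ],
)

```text
t: 16.78
tool_pos: [0.4843, 0.207, 0.1487]
eef_rot: [-0.636, 0.636, 0.309, -0.309]
force: [0.3, 0.2, -2.4]
grip_width: 0.0324
```

Request:
servo_tool(
  moves=[
    {"tx": 0.05, "ty": -0.82, "tz": 0, "spin": -0.9},
    {"tx": 0.1, "ty": -1.64, "tz": 0, "spin": -1.8},
    {"tx": 0.15, "ty": -2.46, "tz": 0, "spin": -2.7},
    {"tx": 0.2, "ty": -3.28, "tz": 0, "spin": -3.6},
    {"tx": 0.25, "ty": -4.1, "tz": 0, "spin": -4.5},
    {"tx": 0.3, "ty": -4.9, "tz": 0, "spin": -5.4},
    {"tx": 0.35, "ty": -5.7, "tz": 0, "spin": -6.3},
    {"tx": 0.4, "ty": -6.5, "tz": 0, "spin": -7.2},
    {"tx": 0.45, "ty": -7.3, "tz": 0, "spin": -8.1},
    {"tx": 0.5, "ty": -8.1, "tz": 0, "spin": -9.0},
  ],
)

```text
t: 17.62
tool_pos: [0.5043, -0.1176, 0.1486]
eef_rot: [-0.707, 0.707, -0.013, 0.014]
force: [1.0, 0.0, -2.7]
grip_width: 0.0326
```

Request:
servo_tool(
  moves=[
    {"tx": 0.05, "ty": -0.8, "tz": 0, "spin": -0.9},
    {"tx": 0.07, "ty": -1.6, "tz": 0, "spin": -1.7},
    {"tx": 0.07, "ty": -2.3, "tz": 0, "spin": -2.4},
    {"tx": 0.07, "ty": -2.9, "tz": 0, "spin": -2.9},
    {"tx": 0.07, "ty": -3.35, "tz": 0, "spin": -3.3},
    {"tx": 0.07, "ty": -3.6, "tz": 0, "spin": -3.5},
    {"tx": 0.07, "ty": -3.66, "tz": 0, "spin": -3.56},
    {"tx": 0.07, "ty": -3.66, "tz": 0, "spin": -3.56},
    {"tx": 0.07, "ty": -3.66, "tz": 0, "spin": -3.56},
    {"tx": 0.07, "ty": -3.66, "tz": 0, "spin": -3.56},
  ],
)

```text
t: 18.45
tool_pos: [0.5075, -0.2612, 0.1479]
eef_rot: [0.693, -0.692, 0.142, -0.142]
force: [0.4, 0.7, -2.4]
grip_width: 0.0326
```

```bash
python3 look.py 12
```

```text
18.45 [ 0.5075 -0.2612  0.1479] [ 0.4  0.7 -2.4] 0.0326
red [126.1  40.7] (np.int32(28), np.int32(29), np.int32(597)) [ 0.4573 -0.1023] [ 0.4632 -0.1088] [ 0.4722 -0.1187] [ 0.4772 -0.1241]
red [383.6 190.3] (np.int32(23), np.int32(18), np.int32(258)) [ 0.6219 -0.3174] [ 0.6158 -0.3081] [ 0.6063 -0.2939] [ 0.6011 -0.2861]
yellow [221.8 173.4] (np.int32(10), np.int32(12), np.int32(110)) [ 0.4822 -0.2385] [ 0.4862 -0.235 ] [ 0.4924 -0.2296] [ 0.4959 -0.2267]
yellow [285.3 173.6] (np.int32(10), np.int32(12), np.int32(89)) [ 0.5387 -0.2631] [ 0.5386 -0.2577] [ 0.5385 -0.2496] [ 0.5384 -0.2452]
yellow [254.6 316.4] (np.int32(65), np.int32(28), np.int32(682)) [ 0.4437 -0.4081] [ 0.4506 -0.3922] [ 0.4612 -0.3678] [ 0.467  -0.3544]
blue [364.2   8. ] (np.int32(18), np.int32(18), np.int32(200)) [ 0.6488 -0.1585] [ 0.6407 -0.1609] [ 0.6282 -0.1644] [ 0.6214 -0.1664]
blue [372.7  46.2] (np.int32(32), np.int32(52), np.int32(592)) [ 0.6474 -0.1886] [ 0.6394 -0.1887] [ 0.6271 -0.1889] [ 0.6203 -0.1891]
blue [290.4  53.4] (np.int32(16), np.int32(16), np.int32(156)) [ 0.5813 -0.1662] [ 0.5781 -0.1679] [ 0.5732 -0.1707] [ 0.5705 -0.1722]
blue [391.1  76.9] (np.int32(17), np.int32(16), np.int32(166)) [ 0.6556 -0.2184] [ 0.647  -0.2164] [ 0.6338 -0.2133] [ 0.6265 -0.2115]
blue [321.  116.9] (np.int32(15), np.int32(14), np.int32(128)) [ 0.5881 -0.2262] [ 0.5844 -0.2236] [ 0.5787 -0.2196] [ 0.5756 -0.2174]
```

View pics/w12.png

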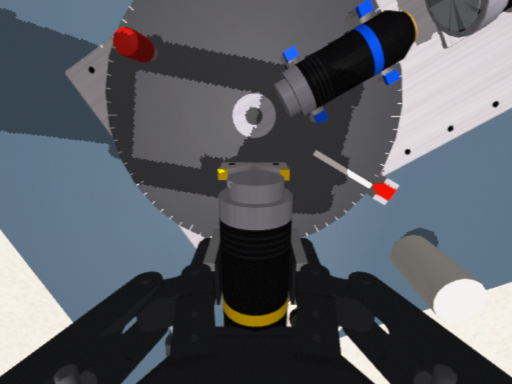

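Request:
servo_tool(
  moves=[
    {"tx": -0.02, "ty": -0.02, "tz": -0.3, "spin": 0},
    {"tx": -0.04, "ty": -0.04, "tz": -0.75, "spin": 0},
    {"tx": -0.04, "ty": -0.04, "tz": -1.2, "spin": 0},
    {"tx": -0.04, "ty": -0.04, "tz": -1.55, "spin": 0},
    {"tx": -0.04, "ty": -0.04, "tz": -1.8, "spin": 0},
    {"tx": -0.04, "ty": -0.04, "tz": -2.0, "spin": 0},
    {"tx": -0.04, "ty": -0.04, "tz": -2.12, "spin": 0},
    {"tx": -0.04, "ty": -0.04, "tz": -2.18, "spin": 0},
    {"tx": -0.04, "ty": -0.04, "tz": -2.18, "spin": 0},
    {"tx": -0.04, "ty": -0.04, "tz": -2.18, "spin": 0},
  ],
)

```text
t: 19.33
tool_pos: [0.5064, -0.2644, 0.0614]
eef_rot: [-0.692, 0.693, -0.142, 0.143]
force: [-0.5, 0.3, -2.2]
grip_width: 0.0326
```

```bash
python3 look.py 13
```

```text
19.3333 [ 0.5064 -0.2644  0.0614] [-0.5  0.3 -2.2] 0.0326
red [50.6 10.2] (np.int32(84), np.int32(28), np.int32(1488)) [ 0.4536 -0.106 ] [ 0.4627 -0.1157] [ 0.4766 -0.1304] [ 0.4843 -0.1386]
red [447.4 228. ] (np.int32(35), np.int32(26), np.int32(545)) [ 0.626  -0.3228] [ 0.6161 -0.3086] [ 0.6011 -0.2868] [ 0.5928 -0.2749]
yellow [201.2 210.6] (np.int32(17), np.int32(20), np.int32(314)) [ 0.4758 -0.2437] [ 0.4825 -0.2381] [ 0.4927 -0.2297] [ 0.4983 -0.2251]
yellow [302.2 210.5] (np.int32(17), np.int32(20), np.int32(306)) [ 0.5384 -0.2707] [ 0.5382 -0.2622] [ 0.5379 -0.2492] [ 0.5377 -0.2421]
yellow [254.8 316.1] (np.int32(65), np.int32(29), np.int32(772)) [ 0.4742 -0.3386] [ 0.4811 -0.3226] [ 0.4915 -0.2982] [ 0.4973 -0.2848]
yellow [293.4 308.5] (np.int32(8), np.int32(9), np.int32(60)) [ 0.5041 -0.3437] [ 0.5077 -0.3272] [ 0.5131 -0.3019] [ 0.5161 -0.288 ]
blue [482.4  24.9] (np.int32(34), np.int32(45), np.int32(275)) [ 0.6687 -0.2065] [ 0.6541 -0.2051] [ 0.6319 -0.2029] [ 0.6196 -0.2017]
blue [306.3  13.9] (np.int32(10), np.int32(20), np.int32(60)) [ 0.5808 -0.1628] [ 0.5759 -0.1662] [ 0.5685 -0.1714] [ 0.5644 -0.1743]
blue [478.3  54.5] (np.int32(14), np.int32(19), np.int32(159)) [ 0.6641 -0.2207] [ 0.65   -0.2178] [ 0.6286 -0.2132] [ 0.6167 -0.2107]
blue [365.1 118.6] (np.int32(28), np.int32(25), np.int32(384)) [ 0.5946 -0.2294] [ 0.5882 -0.2254] [ 0.5784 -0.2194] [ 0.573  -0.2161]
```

View pics/w13.png

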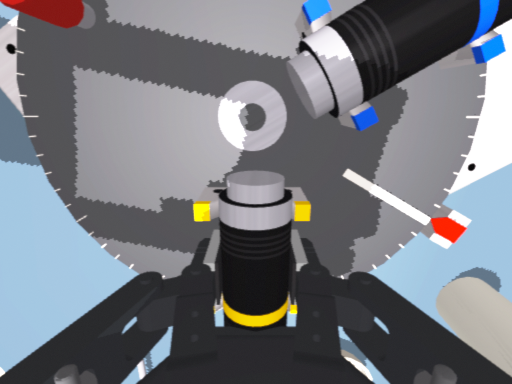

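Request:
servo_tool(
  moves=[
    {"tx": -0.02, "ty": 0.01, "tz": 0, "spin": 0},
    {"tx": -0.045, "ty": 0.03, "tz": 0, "spin": 0},
    {"tx": -0.045, "ty": 0.03, "tz": 0, "spin": 0},
    {"tx": -0.045, "ty": 0.03, "tz": -0.02, "spin": 0},
    {"tx": -0.045, "ty": 0.03, "tz": -0.04, "spin": 0},
    {"tx": -0.045, "ty": 0.03, "tz": -0.05, "spin": 0},
    {"tx": -0.045, "ty": 0.03, "tz": -0.05, "spin": 0},
    {"tx": -0.045, "ty": 0.03, "tz": -0.05, "spin": 0},
    {"tx": -0.045, "ty": 0.03, "tz": -0.05, "spin": 0},
    {"tx": -0.045, "ty": 0.03, "tz": -0.05, "spin": 0},
  ],
)

```text
t: 20.22
tool_pos: [0.5048, -0.2633, 0.0594]
eef_rot: [-0.692, 0.693, -0.142, 0.144]
force: [3.0, -0.1, 2.8]
grip_width: 0.0326
```

```bash
python3 look.py 14 | grep -v blue
```

```text
20.2167 [ 0.5048 -0.2633  0.0594] [ 3.  -0.1  2.8] 0.0326
red [52.4 10.1] (np.int32(84), np.int32(28), np.int32(1470)) [ 0.4539 -0.1063] [ 0.4629 -0.116 ] [ 0.4767 -0.1306] [ 0.4843 -0.1387]
red [452.2 229.9] (np.int32(35), np.int32(26), np.int32(551)) [ 0.6262 -0.3231] [ 0.616  -0.3086] [ 0.6005 -0.2864] [ 0.5919 -0.2741]
yellow [204.3 212.8] (np.int32(17), np.int32(21), np.int32(319)) [ 0.4761 -0.2442] [ 0.4827 -0.2385] [ 0.4927 -0.2297] [ 0.4982 -0.2248]
yellow [306.6 212.7] (np.int32(18), np.int32(20), np.int32(308)) [ 0.539  -0.2714] [ 0.5385 -0.2627] [ 0.5378 -0.2492] [ 0.5374 -0.2418]
yellow [255.1 316.2] (np.int32(65), np.int32(30), np.int32(785)) [ 0.4735 -0.336 ] [ 0.4804 -0.32  ] [ 0.4908 -0.2956] [ 0.4966 -0.2822]
yellow [214.8 310. ] (np.int32(5), np.int32(11), np.int32(46)) [ 0.4478 -0.3185] [ 0.4575 -0.3045] [ 0.4723 -0.2831] [ 0.4805 -0.2713]
yellow [295.3 310.3] (np.int32(4), np.int32(12), np.int32(35)) [ 0.5036 -0.3432] [ 0.5071 -0.3264] [ 0.5124 -0.3008] [ 0.5153 -0.2866]
```

Contact is made: the force went from −2.2 to +2.8 N, and the barrel is centred between the posts at columns 255 and 255.5. Next I release and rise.

Request:
servo_tool(
  moves=[
    {"tx": 0, "ty": 0, "tz": 0, "spin": 0},
    {"tx": 0, "ty": 0, "tz": 0, "spin": 0},
    {"tx": 0, "ty": 0, "tz": 0, "spin": 0},
    {"tx": 0, "ty": 0, "tz": 0, "spin": 0},
    {"tx": 0, "ty": 0, "tz": 0.3, "spin": 0},
    {"tx": 0, "ty": 0, "tz": 1.0, "spin": 0},
    {"tx": 0, "ty": 0, "tz": 2.0, "spin": 0},
    {"tx": 0, "ty": 0.1, "tz": 3.0, "spin": 0},
    {"tx": -0.4, "ty": 0.6, "tz": 4.0, "spin": 0},
    {"tx": -1.0, "ty": 1.2, "tz": 4.6, "spin": 0},
  ],
  claw=60,
)

```text
t: 21.1
tool_pos: [0.4682, -0.2188, 0.2437]
eef_rot: [-0.692, 0.693, -0.141, 0.145]
force: [-0.6, 0.6, 1.3]
grip_width: 0.0599
```

Request:
servo_tool(
  moves=[
    {"tx": -0.3, "ty": 0.9, "tz": 0, "spin": 0},
    {"tx": -0.6, "ty": 1.8, "tz": 0, "spin": 0},
    {"tx": -1.0, "ty": 2.7, "tz": 0, "spin": 0},
    {"tx": -1.3, "ty": 3.5, "tz": 0, "spin": 0},
    {"tx": -1.5, "ty": 4.2, "tz": 0, "spin": 0},
    {"tx": -1.5, "ty": 4.8, "tz": 0, "spin": 0},
    {"tx": -1.5, "ty": 5.2, "tz": 0, "spin": 0},
    {"tx": -1.5, "ty": 5.2, "tz": 0, "spin": 0},
    {"tx": -1.5, "ty": 5.2, "tz": 0, "spin": 0},
    {"tx": -1.5, "ty": 5.2, "tz": 0, "spin": 0},
  ],
)

```text
t: 21.93
tool_pos: [0.407, -0.0104, 0.2397]
eef_rot: [-0.692, 0.693, -0.143, 0.143]
force: [-0.4, 0.1, -0.4]
grip_width: 0.0599
```

```bash
python3 look.py 15 t
python3 - <<'E'
from h import *
im=cv2.imread('pics/top15.png')
cv2.imwrite("pics/top15f.png",cv2.resize(im[130:230,270:375],None,fx=6,fy=6,interpolation=cv2.INTER_CUBIC))
im2=cams.capture('side');cv2.imwrite("pics/side15.png",cv2.resize(im2[120:220,150:320],None,fx=4.5,fy=4.5,interpolation=cv2.INTER_CUBIC))
for col in ('red','yellow','blue'):
  for b in blobs(im,col,roi=(250,100,400,240)):
    print(col,np.round(b[:2],1),b[2:5],*[np.round(onplane('top',b[:2],z)[0][:2],4) for z in (.05,.079,.082,.093)])
E
```

```text
21.9333 [ 0.407  -0.0104  0.2397] [-0.4  0.1 -0.4] 0.0599
red [345.4 235.3] (np.int32(17), np.int32(23), np.int32(259)) [ 0.4837 -0.1561] [ 0.4812 -0.1444] [ 0.4774 -0.1265] [ 0.4752 -0.1166]
red [469.2 296. ] (np.int32(14), np.int32(10), np.int32(92)) [ 0.6263 -0.3303] [ 0.6161 -0.3092] [ 0.6005 -0.2769] [ 0.5918 -0.2591]
yellow [238.1 119.1] (np.int32(24), np.int32(16), np.int32(109)) [0.4103 0.0497] [0.4118 0.0502] [0.414  0.0511] [0.4152 0.0516]
blue [475.4 215.4] (np.int32(12), np.int32(10), np.int32(77)) [ 0.6583 -0.1984] [ 0.6463 -0.1843] [ 0.628 -0.163] [ 0.618  -0.1512]
blue [480.6 237.8] (np.int32(23), np.int32(27), np.int32(195)) [ 0.6591 -0.2364] [ 0.6471 -0.2203] [ 0.6288 -0.1958] [ 0.6186 -0.1822]
blue [443.8 230.9] (np.int32(13), np.int32(10), np.int32(87)) [ 0.6132 -0.2047] [ 0.6037 -0.1904] [ 0.5891 -0.1685] [ 0.5811 -0.1564]
blue [430.7 236.2] (np.int32(11), np.int32(9), np.int32(67)) [ 0.5944 -0.2056] [ 0.5859 -0.1912] [ 0.5729 -0.1692] [ 0.5657 -0.1571]
red [352.8 153. ] (np.int32(6), np.int32(6), np.int32(22)) [ 0.6169 -0.3074] [ 0.6081 -0.2995] [ 0.6071 -0.2987]
[... 509 characters left out ...]
-0.2299] [ 0.4937 -0.2292] [ 0.4914 -0.2268]
yellow [352.4 198.3] (np.int32(4), np.int32(3), np.int32(9)) [ 0.4773 -0.289 ] [ 0.4718 -0.2815] [ 0.4712 -0.2807] [ 0.4691 -0.2778]
blue [317.6 148.5] (np.int32(15), np.int32(7), np.int32(38)) [ 0.639  -0.2026] [ 0.6296 -0.1972] [ 0.6286 -0.1966] [ 0.625  -0.1945]
blue [306. 149.] (np.int32(3), np.int32(3), np.int32(9)) [ 0.6399 -0.1671] [ 0.6305 -0.1625] [ 0.6295 -0.1621] [ 0.626  -0.1603]
blue [327.1 163.7] (np.int32(3), np.int32(4), np.int32(9)) [ 0.5891 -0.226 ] [ 0.5809 -0.22  ] [ 0.58   -0.2194] [ 0.5769 -0.2171]
blue [310.2 166.5] (np.int32(3), np.int32(4), np.int32(10)) [ 0.5839 -0.1742] [ 0.5759 -0.1694] [ 0.575 -0.169] [ 0.572  -0.1672]
```

View pics/top15f.png

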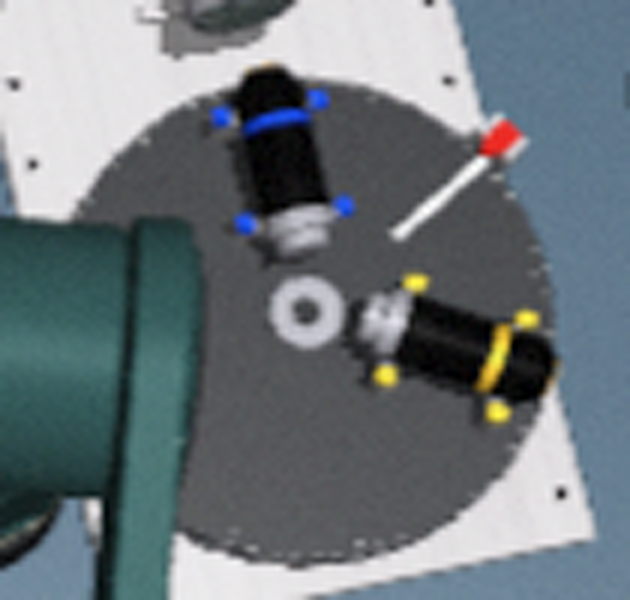

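View pics/side15.png

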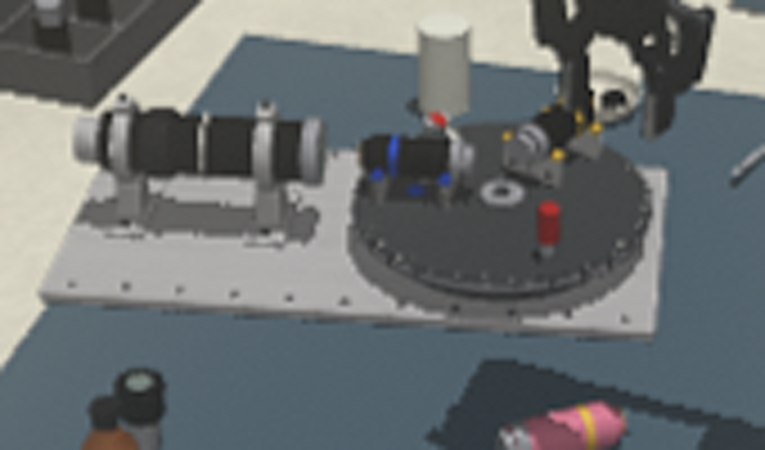

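View pics/w15.png

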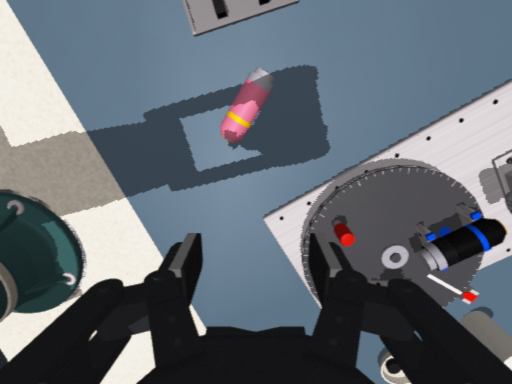

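Run:
```python
from h import *
im=cv2.imread('pics/w14.png');cv2.imwrite("pics/w14f.png",cv2.resize(im[150:270,330:490],None,fx=5,fy=5,interpolation=cv2.INTER_CUBIC))
T=np.load('T14.npy')
h=cv2.cvtColor(im,cv2.COLOR_BGR2HSV); m=cv2.inRange(h,(0,0,165),(180,40,255)); m[:160]=0;m[235:]=0;m[:,:335]=0;m[:,445:]=0
n,l,st,ce=cv2.connectedComponentsWithStats(m)
for i in range(1,n):
    if st[i][4]>20: print(st[i],ce[i])
r=[b for b in blobs(im,'red',amin=100) if b[0]>300][0]; ys,xs=np.nonzero(r[5]); 
i=np.argsort(xs)[:8]; print('red left px',list(zip(xs[i],ys[i])))
print(onplane('wrist',np.array([[xs[i][0],ys[i][0]]]),.052,T), onplane('top',[[316.2,150.5]],.093))
```

```text
[ 347  160   89   68 2670] [395.33670412 187.76666667]
[438 205   7   5  22] [441.13636364 207.09090909]
red left px [(np.int64(436), np.int64(224)), (np.int64(436), np.int64(220)), (np.int64(436), np.int64(223)), (np.int64(436), np.int64(222)), (np.int64(436), np.int64(221)), (np.int64(437), np.int64(220)), (np.int64(437), np.int64(224)), (np.int64(437), np.int64(223))]
[[ 0.60686326 -0.29931915  0.052     ]] [[ 0.61919733 -0.18969236  0.093     ]]
```

View pics/w14f.png

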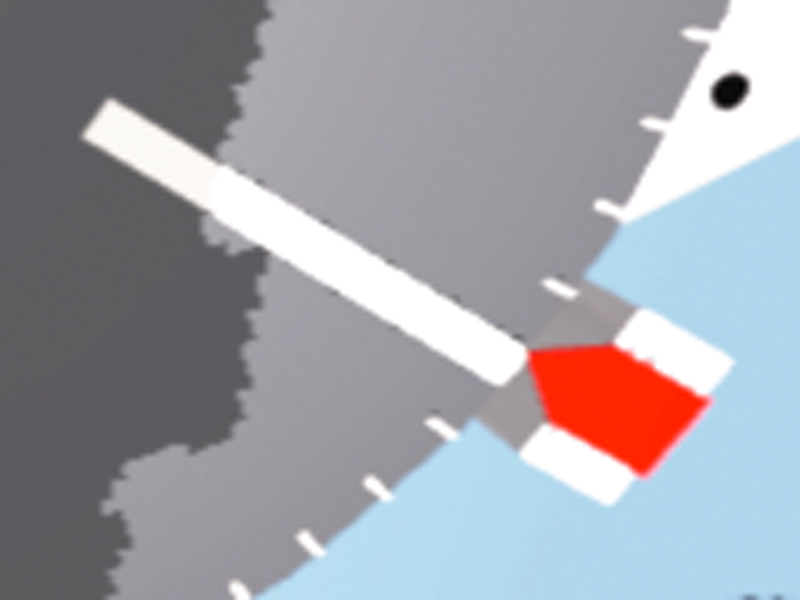

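Run:
```python
from h import *
T=np.load('T14.npy')
a=onplane('wrist',[[432.6,223.6]],.05,T)[0]; b=onplane('wrist',[[435.6,220.4]],.052,T)[0]; print(a,b,np.linalg.norm((a-b)[:2]))
C=np.array([.5335,-.1998]); 
for p in (a,b): v=p[:2]-C; print(np.linalg.norm(v),np.degrees(np.arctan2(v[1],v[0])))
im=cv2.imread('pics/top15.png'); cv2.imwrite("pics/t15z.png",cv2.resize(im[140:175,325:365],None,fx=16,fy=16,interpolation=cv2.INTER_CUBIC))
im=cv2.imread('pics/w15.png'); cv2.imwrite("pics/w15z.png",cv2.resize(im[260:310,415:485],None,fx=10,fy=10,interpolation=cv2.INTER_CUBIC))
```

```text
[ 0.60599364 -0.29966374  0.05      ] [ 0.60714175 -0.29689076  0.052     ] 0.003001257273287295
0.12340216408854927 -54.02314216608044
0.12185943872842843 -52.820279812735514
```

View pics/w15z.png

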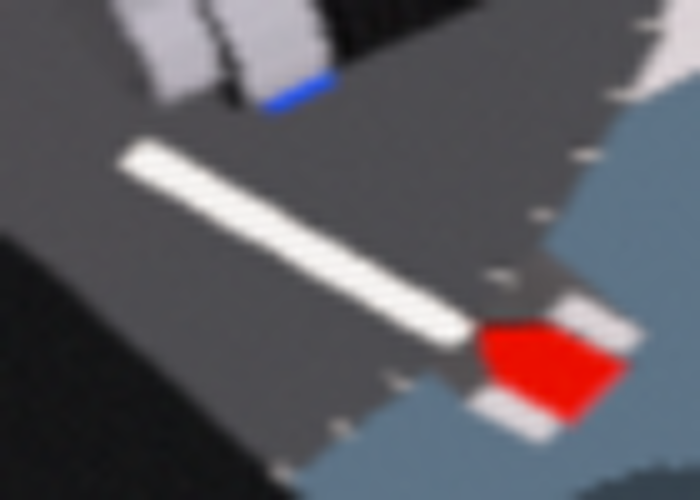

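View pics/t15z.png

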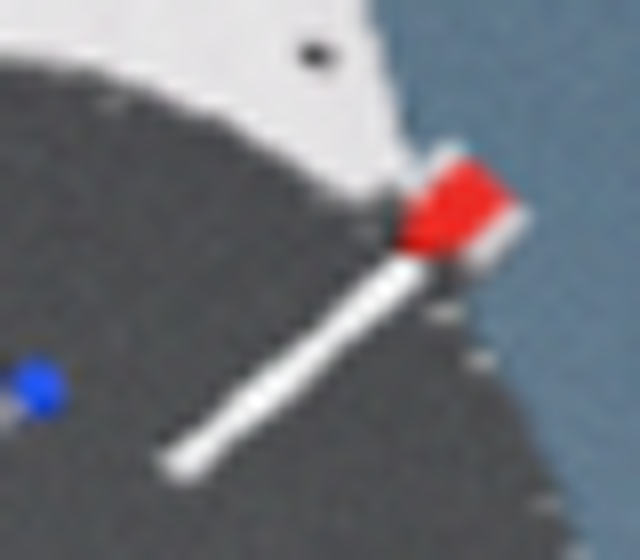

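Run:
```python
from h import *
s=manip.get_state(); print(s['t'],s['force'].round(1)); im=cams.capture('top')
for col in ('green',): print([np.round(b[:2],1) for b in blobs(im,col)])
print(manip.finish_job())
```

```text
22.0833 [-0.9 -0.5 -0.3]
[array([164.8, 205.5])]
the job is handed in; nothing more can be done
None
```

I laid the blue and yellow objectives in the V-rests of their own colours, front lenses outward, and turned the stage by its knob to the index pointer. I handed the job in at about 22 s; no verdict was reported.

- **Seating:** In the last views both barrels lie in their rests. The yellow ring measured within about 2 mm of its centred place along the rests, and blue's centring was only judged by eye.
- **Stage angle:** The white line's end is about 3 mm (1.2°) off the pointer's tip in the close wrist view. A rougher estimate from a more distant picture agreed, at 3 to 3.5 mm. That is inside the 6 mm limit, so I left it rather than touch the loaded stage again.
- **Other things:** The green objective's ring moved no more than 0.2 pixels in the top view. I saw no bystander touched, though I did not measure their positions again.
- **Arm:** It was clear of everything at hand-in, with the TCP at 0.24 m height and under 1.2 N on the tool.

The first two move calls were refused because the rows left out some of the four numbers; the arm did not move.

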